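Dock the blender base

TASK

Push the white blender base up the little wooden ramp and over the lip into its docking tray, keep pushing until it sits firmly against the back stop (press it home with about 12 N for a moment, never with more than 20 N), and then swing the wooden keeper arm all the way across behind it. Slide the base, do not lift or tip it over, and leave the other things on the shelf where they are.

Things in the scene. Friction and masses are not known exactly. Their poses are not given: they have to be found in the camera images.
- base: White plastic blender base, loose, 0.55 to 0.85 kg. Foot 130 mm long (x), 120 wide, 50 high, upright sides; on it a round drum 104 across; 86 high in all, too wide to grip. Origin: centre of the underside. Starts 5 to 45 mm short of the ramp, slightly off-centre and askew; +x side leads, push on the -x side of the foot. Sliding takes about 2 to 6 N, but fingers that stay at one height while it climbs drag it down: let them rise with it.
- bay: Fixed wooden docking tray. Origin: on the table (z = 0), on its centre line below the lip's inner edge; +x is the push direction, z up. Ramp 172 mm wide, up to a flat lip 18 mm high from x = -12 to 0; tray floor behind it 10 mm high. Side rails 34 high, inner faces at y = +-75, flaring to about +-88 at the ramp's foot. Base home: its origin at x = 73 to 93, z = 10 mm.
- ramp_foot (a point): Middle of the ramp's foot, where it meets the table: x = -115, y = 0, z = 0 mm in the tray's frame.
- stop_nearest (a point): A mark in the tray at x = 138, z = 50 mm. The back stop, a fixed upright wooden strip across the tray (150 mm wide, top 50 mm above the table), has its front face 0 to 20 mm beyond this mark along +x: it is set anew each time and not measured, so feel for it (or see it). It is rigid.
- keeper (a joint): Keeper arm angle, rad: 0 = open, 1.82 = closed against its hard stop, straight across the tray along +y. Starts at 0 to 0.3. Closes clockwise seen from above: at value j it points from the pivot at pi + 0.25 - j from the tray's +x axis (anticlockwise positive). Stays where left; about 1 N at the peg moves it. Wooden bar 172 mm long, 18 wide, 36 to 50 above the table.
- pivot (a point): Upright pivot axis of the keeper arm, on the tray's -y rail: x = -24, y = -81 mm in the tray's frame.
- keeper_peg (a point): Centre, half-way up the free part, of the round upright wooden peg on the keeper arm's free end, 160 mm from the pivot: 16 mm across, standing from 50 to 95 mm above the table (this point is 74 mm above it). Pinch it from above or push it sideways.
- jar: Empty clear jar with a steel screw lid, 84 mm across, 120 mm high; bystander, origin at its underside.
- mug: Blue ceramic mug, 80 mm across, 90 mm high; bystander, origin at its underside.
- strainer: Steel strainer, bowl 124 mm across and 45 mm high, with a 100 mm handle; bystander, origin under the bowl.
- funnel: Yellow plastic funnel standing mouth down, 104 mm across, 85 mm high; bystander, origin at its underside.
- tin: Plain metal tin, 72 mm across, 90 mm high; bystander, origin at its underside.
There are look-alikes about, which are no part of the job. Leave any green, purple or red look-alike of the base alone.

How it is judged:
By the outcome, as a careful person would: the job done as asked, in the order asked, and still so for the second after the job is handed in, with the robot touching nothing.
It also fails if it takes over 67 s, if anything falls off the work surface, if the arm or the gripper's body presses on something with over 40 N, if the wrist force passes 120 N, or if a joint passes its speed limit or range.

ROBOT

A 6-joint arm with a two-finger parallel gripper is mounted at the origin on the work surface. World frame = base frame: x ahead of the robot, y to its left, z up, the work surface at z = 0. Lengths are in m, angles in degrees, forces in N, time in s.
With the tool pointing down it reaches from about 0.3 to 0.75 m from the base axis. Payload 8.5 kg.
Tool frame: the origin (TCP) lies midway between the tips of the shut fingers; the grasp point (between the pads) lies 19 mm behind it; y points along the fingers, x is the direction in which the jaws open and shut, and the axes are right-handed (so a half turn about y gives the same grasp; the last joint's range is limited). The gripper opens to 85 mm and grips with 20 to 120 N. Pads are 22 mm wide; open, the fingers measure 114 mm over their backs; the gripper's body (76 mm by 85 mm) begins 54 mm behind the grasp point. The pads swing forward as they close: fully open they stand 13 mm farther back than shut.
Start: joints at [-86.992, 21.807, 74.336, -0, 83.858, -12.336], TCP at [0.146, -0.53, 0.231] pointing down, gripper open.
Joint ranges: [-178.18, 178.18], [-50.72, 133.34], [12.68, 142.11], [-81.47, 261.47], [9.98, 163.14], [-165.26, 165.26]. Speed limits (degrees/s): [136.94, 136.94, 180, 180, 180, 180].

INTERFACE

Orientations are given as a 3x3 rotation matrix whose columns are the frame's x, y, z axes.
In Python, from rig import env gives the robot as it stands.
- The arm moves only by the tool carry_out, never from a script. Its argument "plan" is a list of rows, each a list of 3 entries, a list of its own where there are three numbers: the shift along the tool's x, y, z in m, then the turn, a rotation vector about the tool's x, y, z in degrees, then the finger opening in m, from 0 to 0.0854. In form: [[[dx, dy, dz], [ax, ay, az], jaw], ...]. A call has 1 to 8 rows; each row shifts and turns the commanded pose from where the row before left it, along the tool's axes as they then stand; what a row does not reach is not made up. A row lasts 1/8 s, in which the tool goes at most 62.5 mm and 10.7 degrees, less where a joint would pass 70% of its speed; a pose out of reach is approached as far as the arm can. A call is refused whole if a number of a shift passes 0.0625 or a number of a turn 10.7, either way. A call with a gripper value outside its range is refused whole. The fingers move at their own pace and stop on an object; "force" is the grip in N (left out, the last holds). Time passes only in rows, so rows that do not move let the fingers close. It gives the time, the measured TCP pose, the force and the opening at its end, in the units of the state.
- env.observe(): the state, without advancing time (a new reading comes with each control period).
- env.get_image(name): name is "scene" or "top" or "wrist"; returns a dict with "image" (480x640x3 uint8, red, green, blue), "vfov" (degrees; the focal length in pixels is half the picture's height over the tangent of half this angle, whatever the lens; pixels are square), "cx", "cy" (the principal point, pixels), "rvec" (rotation vector, rad) and "tvec" (3), from world to camera coordinates, as OpenCV has them; the wrist camera has in their place "tool_from_camera" (4x4, takes a point from camera to tool coordinates, whose origin is the TCP and whose axes are the tool frame's). Camera axes: x right, y down, z forward; pixel columns grow to the right and rows downward; lengths in m; the calibration is good to about 2 mm. A picture is of the moment at which its call begins: read the wrist's pose just before it. There is no depth.
- env.close_job(): hands the job in, once; it reports no verdict.
Trained networks look in a picture, given as the dict that the camera call returned (one of the last four; its "shot" number tells which), for a name from the list of things; names that differ only in an ending like _2 or _b are one class to them, and where a whole thing is asked for, a point or a joint stands for the part that bears it (a point fixed in the world has none). Each returns a list of dicts, best first, with "conf" (0 to 1); they miss things now and then, are a little off and sometimes report something else, mostly with a low value. They report only what shows in the picture. A call takes as long as a camera call. They do not tell look-alikes from the thing itself.
- env.outline_of(target, picture): "mask" (480x640 bool, what is visible of it) and "pixel" ([row, column] in pixels, amid what is visible of it).
The state is a dict: "time_s": time; "q": joint angles; "qvel": joint speeds; "joint_efforts": joint torques, N m; "position": TCP position; "tool_rot": TCP orientation; "ft_force": force on the tool from outside, world axes, zero at the start; "wrist_torque": the same for the moment, N m; "grip_width": finger opening in m.
Only numpy, scipy, OpenCV 4.12 (cv2) and the standard library are available. Lean on these libraries where they do the work, as an engineer would, in place of code of your own. Each camera call takes 0.05 s, during which the arm holds its last target.

## Working session

There is one attempt and no reset: what is moved stays moved. The work goes in short steps, Python scripts to look and compute and a tool call to move; the robot and the scene stay as the last step left them, time stands still between calls to the robot, and variables do not carry over. Pictures are saved under pics/ and viewed, and the job is handed in when it is done.

Besides the shell and the picture viewer there is one more tool, called after "Request:" by a JSON object that holds its "fn" and its "kwargs", one argument or row to a line. carry_out: Moves the arm, as the interface text tells. Its arguments: {"type":"object","properties":{"plan":{"type":"array","items":{"type":"array"}},"force":{"type":"number"}},"required":["plan"]}

```bash
ls; mkdir -p pics; cat > h.py <<'E'
import numpy as np, cv2
from rig import env
def save(n,im): cv2.imwrite('pics/'+n+'.png',cv2.cvtColor(im,cv2.COLOR_RGB2BGR))
def K(p):
    f=240/np.tan(np.radians(p['vfov'])/2); return np.array([[f,0,p['cx']],[0,f,p['cy']],[0,0,1]])
def pose(p,st=None):
    if 'rvec' in p: return cv2.Rodrigues(np.array(p['rvec'],float))[0],np.array(p['tvec'],float).ravel()
    T=np.eye(4);T[:3,:3]=np.array(st['tool_rot']);T[:3,3]=st['position']
    W=np.linalg.inv(T@np.array(p['tool_from_camera']));return W[:3,:3],W[:3,3]
def proj(p,X,st=None):
    R,t=pose(p,st);c=np.atleast_2d(X)@R.T+t;u=c@K(p).T;return u[:,:2]/u[:,2:]
def unproj(p,uv,z,st=None):
    R,t=pose(p,st);d=np.linalg.inv(K(p))@np.array([uv[0],uv[1],1.]);C=-R.T@t;d=R.T@d
    return C+d*(z-C[2])/d[2]
E
python3 - <<'E'
from h import *
s=env.observe();print(s)
for n in ['scene','top','wrist']:
    p=env.get_image(n);save(n+'0',p['image']);print(n,{k:v for k,v in p.items() if k!='image'})
    for t in ['base','bay','keeper']:
        print(t,[(round(d['conf'],2),d['pixel'],int(d['mask'].sum())) for d in env.outline_of(t,p)])
E
```

```text
pics
{'time_s': 0.0, 'q': array([-8.69914441e+01,  2.18395533e+01,  7.43846471e+01,  4.08609157e-04,
        8.38578490e+01, -1.23355547e+01]), 'qvel': array([-0.00141441, -0.03493403, -0.02475557,  0.05072048,  0.03284386,
       -0.03440631]), 'joint_efforts': array([-1.85558092e-03, -4.48474717e+01, -2.31281769e+01, -3.32219324e-04,
        4.96874112e-03, -2.34201352e-06]), 'position': array([ 0.14552447, -0.53009484,  0.23072587]), 'tool_rot': array([[ 2.64614772e-01, -6.80794550e-05,  9.64354197e-01],
       [-9.64353187e-01,  1.43043050e-03,  2.64614596e-01],
       [-1.39745648e-03, -9.99998975e-01,  3.12860402e-04]]), 'ft_force': array([-0.68587449, -0.33604987,  0.68207089]), 'wrist_torque': array([-0.00237735, -0.0035878 , -0.03085738]), 'grip_width': 0.0854527959038235}
scene {'vfov': 57.14235140075813, 'cx': 329.1361636095671, 'cy': 234.1877362551989, 'rvec': array([ 1.08622848,  2.45589081, -0.92871702]), 'tvec': array([ 0.33347382, -0.24895621,  1.42252874]), 'shot': 1}
base [(0.95, [154.2, 229.4], 1644), (0.84, [226.1, 429.8], 2467), (0.82, [161.1, 306.6], 1627), (0.6
[... 334 characters left out ...]
, (0.61, [174.8, 265.5], 920), (0.55, [258.7, 361.5], 2153), (0.55, [280.7, 501.6], 2306), (0.41, [217.7, 321.9], 463)]
bay [(0.7, [245.7, 271.7], 7189)]
keeper [(0.56, [216.9, 323.4], 495)]
wrist {'vfov': 67.06284357449456, 'cx': 323.90950633853464, 'cy': 239.82911228660998, 'tool_from_camera': array([[ 9.99999207e-01, -8.09511937e-04, -9.65168475e-04,
         3.11333068e-04],
       [ 7.06909603e-04, -2.73553254e-01,  9.61856599e-01,
        -1.42539502e-01],
       [-1.04265938e-03, -9.61856518e-01, -2.73552465e-01,
         6.92566175e-02],
       [ 0.00000000e+00,  0.00000000e+00,  0.00000000e+00,
         1.00000000e+00]]), 'shot': 3}
base [(0.72, [12.9, 64.6], 4873)]
bay []
keeper []
```

View pics/scene0.png

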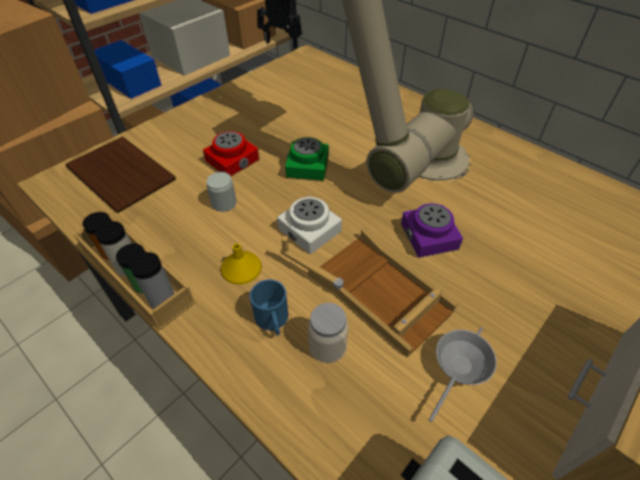

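View pics/top0.png

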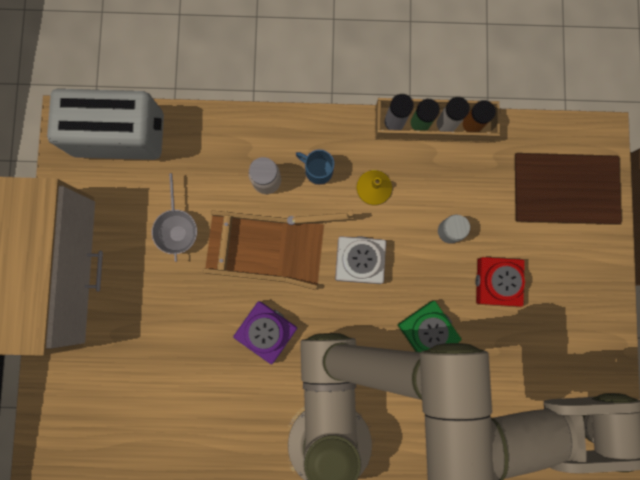

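Top view: white base is near (361,260) just right of the ramp's foot (~322,252). The tray spans 208–322 and the keeper runs from its pivot at (291,220) to the peg at (352,217). I'll zoom in.

```bash
python3 - <<'E'
from h import *
p=env.get_image('top');im=p['image'][195:305,195:395];save('topz',cv2.resize(im,None,fx=4,fy=4,interpolation=cv2.INTER_CUBIC))
p=env.get_image('scene');im=p['image'][180:360,240:470];save('scz',cv2.resize(im,None,fx=3.3,fy=3.3,interpolation=cv2.INTER_CUBIC))
E
```

```text
(no output)
```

View pics/topz.png

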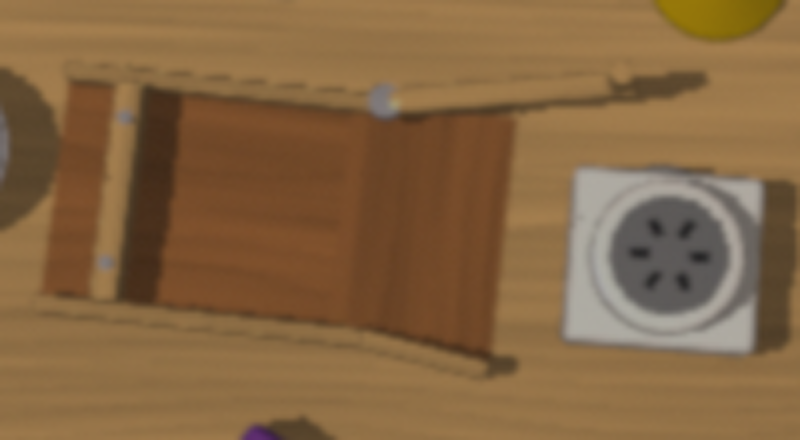

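View pics/scz.png

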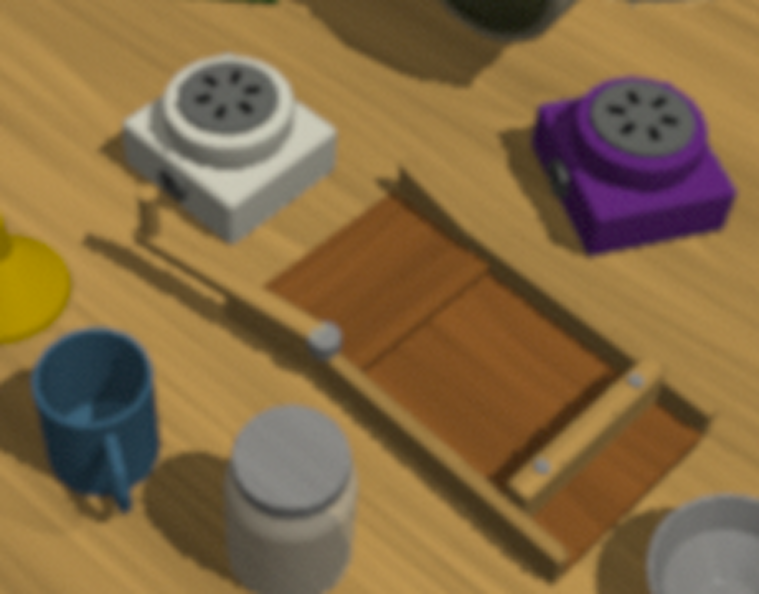

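```bash
cat > fit.py <<'E'
from h import *
from scipy.optimize import least_squares
T=env.get_image('top');S=env.get_image('scene')
tp=lambda u,v:np.array([195+(u+.5)/4-.5,195+(v+.5)/4-.5])
sp=lambda u,v:np.array([240+(u+.5)/3.3-.5,180+(v+.5)/3.3-.5])
def fit(obs,x0):
    def r(q):
        c,s=np.cos(q[2]),np.sin(q[2]);o=[]
        for p,uv,L in obs:
            X=np.array([q[0]+c*L[0]-s*L[1],q[1]+s*L[0]+c*L[1],L[2]]);o+=list(proj(p,X)[0]-uv)
        return np.array(o)
    f=least_squares(r,x0,loss='soft_l1');print(f.x[:2].round(4),np.degrees(f.x[2]).round(2));print(r(f.x).reshape(-1,2).round(1).tolist());return f.x
if __name__=='__main__':
    b=[(T,tp(578,168),(.065,-.06,.05)),(T,tp(763,178),(-.065,-.06,.05)),(T,tp(753,352),(-.065,.06,.05)),(T,tp(565,341),(.065,.06,.05)),
     (S,sp(235,207),(.065,-.06,.05)),(S,sp(335,133),(.065,.06,.05)),(S,sp(125,133),(-.065,-.06,.05))]
    t=[(T,tp(514,118),(-.115,-.086,0)),(T,tp(492,352),(-.115,.086,0)),(T,tp(384,100),(-.024,-.081,.055)),
     (S,sp(395,195),(-.115,.086,0)),(S,sp(268,288),(-.115,-.086,0)),(S,sp(325,335),(-.024,-.081,.055))]
    g=unproj(T,tp(665,260),.05);print(g)
    B=fit(b,[g[0],g[1],np.pi/2]);P=fit(t,[g[0],g[1]+.2,np.pi/2])
    c,s=np.cos(P[2]),np.sin(P[2])
    loc=lambda X:(np.array([[c,s],[-s,c]])@(np.array(X[:2])-P[:2])).round(4)
    print('base in tray',loc(B),np.degrees(B[2]-P[2]))
    for u,v in [(147,88),(118,300)]: print('stop top',loc(unproj(T,tp(u,v),.05)))
    for u,v in [(660,368),(545,455)]: print('stop front-near S back?',loc(unproj(S,sp(u,v),.05)))
    for u,v in [(622,72)]: print('peg top?',loc(unproj(T,tp(u,v),.095)),unproj(T,tp(u,v),.095))
    print('peg S', [loc(unproj(S,sp(147,200),.095)),loc(unproj(S,sp(147,235),.05))])
E
python3 fit.py
```

```text
[ 0.49753784 -0.07124897  0.05      ]
[ 0.4983 -0.0703] 88.02
[[-1.3, -0.6], [0.0, -0.3], [0.5, 0.2], [-0.5, 0.1], [-0.3, 0.6], [1.8, -1.6], [-1.3, -3.2]]
[0.5241 0.154 ] 85.1
[[0.3, -0.2], [-0.9, 2.1], [-0.2, -0.4], [-0.1, -0.8], [-9.4, 5.8], [0.5, -0.7]]
base in tray [-0.2256  0.0065] 2.9228785915521818
stop top [ 0.1375 -0.0707]
stop top [0.1383 0.0752]
stop front-near S back? [0.1529 0.0722]
stop front-near S back? [ 0.1438 -0.0404]
peg top? [-0.1821 -0.1105] [ 0.61860092 -0.03689455  0.095     ]
peg S [array([-0.177 , -0.1158]), array([-0.1823, -0.1152])]
```

```bash
cat > ov.py <<'E'
from h import *
def draw(P,B,tag,peg=None):
    for n,(r0,r1,c0,c1,f) in {'top':(195,305,195,395,4),'scene':(180,360,240,470,3.3)}.items():
        p=env.get_image(n);im=cv2.resize(p['image'][r0:r1,c0:c1],None,fx=f,fy=f,interpolation=cv2.INTER_CUBIC)
        def ln(q,L,col):
            c,s=np.cos(q[2]),np.sin(q[2]);L=np.array(L,float)
            X=np.c_[q[0]+c*L[:,0]-s*L[:,1],q[1]+s*L[:,0]+c*L[:,1],L[:,2]]
            u=(proj(p,X)-[c0,r0]+.5)*f-.5
            cv2.polylines(im,[np.round(u*16).astype(np.int32)],False,col,1,cv2.LINE_AA,4)
        for z in (.0,.05): ln(B,[(.065,-.06,z),(-.065,-.06,z),(-.065,.06,z),(.065,.06,z),(.065,-.06,z)],(255,0,0))
        ln(P,[(-.115,-.086,0),(-.115,.086,0)],(0,255,0))
        ln(P,[(-.012,-.075,.018),(-.012,.075,.018)],(0,255,0));ln(P,[(0,-.075,.018),(0,.075,.018)],(0,255,0))
        for y in(-.075,.075): ln(P,[(0,y,.034),(.17,y,.034)],(0,255,255))
        ln(P,[(.138,-.075,.05),(.138,.075,.05)],(255,255,0))
        ln(P,[(-.024,-.081,0),(-.024,-.081,.06)],(255,0,255))
        if peg is not None:
            a=np.pi+.25-peg;x,y=-.024+.16*np.cos(a),-.081+.16*np.sin(a);ln(P,[(-.024,-.081,.05),(x,y,.05),(x,y,.095)],(255,0,255))
        save(tag+n,im)
if __name__=='__main__':
    draw([.5241,.154,np.radians(85.1)],[.4983,-.0703,np.radians(88.02)],'ov1',.05)
E
python3 ov.py
```

```text
(no output)
```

View pics/ov1top.png

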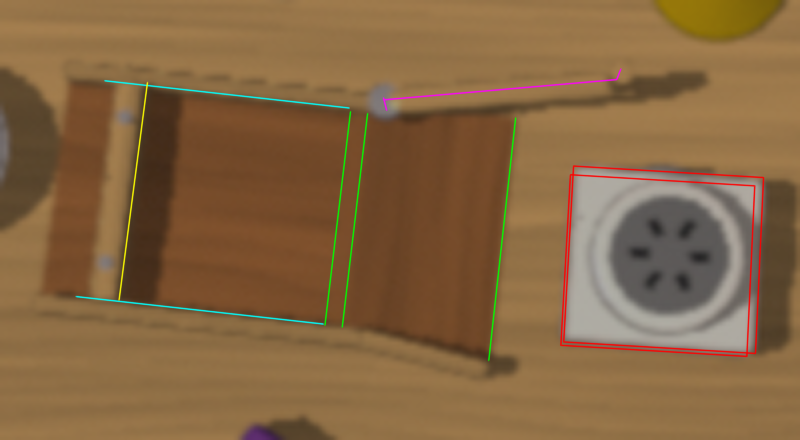

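View pics/ov1scene.png

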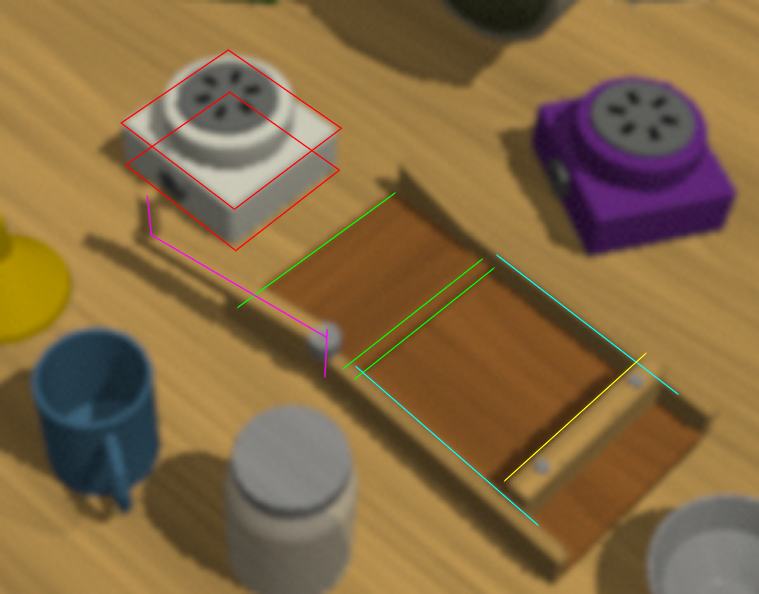

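```bash
cat >> h.py <<'E'
from scipy.spatial.transform import Rotation as Ro
P=np.array([.5241,.154,np.radians(85.0)])
def tw(x,y): c,s=np.cos(P[2]),np.sin(P[2]); return P[0]+c*x-s*y,P[1]+s*x+c*y
def loc(X):
    c,s=np.cos(P[2]),np.sin(P[2]);return np.array([[c,s],[-s,c]])@(np.array(X)[:2]-P[:2])
def Rt(yaw,tilt): # tool z at world yaw deg, tilt: fingers lean forward
    d=np.array([np.cos(np.radians(yaw)),np.sin(np.radians(yaw)),0]);y=np.array([0,0,-1.]);x=np.cross(y,d)
    return np.c_[x,y,d]@Ro.from_euler('x',tilt,degrees=True).as_matrix()
def rows(p1,R1,n,jaw,p0=None,R0=None,rnd=4):
    s=env.observe();p0=np.array(s['position']) if p0 is None else p0;R0=np.array(s['tool_rot']) if R0 is None else R0
    w=Ro.from_matrix(R0.T@R1).as_rotvec();p,R=p0.copy(),R0.copy();out=[]
    for i in range(n):
        t=p0+(np.array(p1)-p0)*(i+1)/n
        d=(R.T@(t-p)).round(rnd);a=np.degrees(w/n).round(2);out.append([d.tolist(),a.tolist(),jaw])
        p=p+R@d;R=R@Ro.from_rotvec(a,degrees=True).as_matrix()
    print(out);print('end',p)
def st():
    s=env.observe();l=loc(s['position']);print('t',round(s['time_s'],2),'tray',l.round(4),'z',round(s['position'][2],4),'F',np.array(s['ft_force']).round(1),'Fd',round(float(np.dot(s['ft_force'][:2],[np.cos(P[2]),np.sin(P[2])])),1),'q',np.round(s['q'],1),s['grip_width'].round(4))
E
python3 - <<'E'
from h import *
st()
p=env.get_image('top')
for t in ['tin','jar','mug','funnel','strainer']:
    for d in env.outline_of(t,p)[:1]:
        ys,xs=np.where(d['mask']);w=unproj(p,(xs.mean(),ys.mean()),.06);print(t,d['conf'],w.round(3),loc(w).round(3))
x,y=tw(-.315,.0065);print(x,y)
rows([x,y,.15],Rt(85,25),9,.0854)
E
```

```text
Traceback (most recent call last):
  File "h.py", line 32, in st
    s=env.observe();l=loc(s['position']);print('t',round(s['time_s'],2),'tray',l.round(4),'z',round(s['position'][2],4),'F',np.array(s['ft_force']).round(1),'Fd',round(float(np.dot(s['ft_force'][:2],[np.cos(P[2]),np.sin(P[2])])),1),'q',np.round(s['q'],1),s['grip_width'].round(4))
                                                                                                                                                                                                                                                               ^^^^^^^^^^^^^^^^^^^^^
AttributeError: 'float' object has no attribute 'round'
```

```bash
sed -i "s/s\['grip_width'\].round(4)/round(s['grip_width'],4)/" h.py
python3 - <<'E'
from h import *
st()
p=env.get_image('top')
for t in ['tin','jar','mug','funnel','strainer']:
    for d in env.outline_of(t,p)[:1]:
        ys,xs=np.where(d['mask']);w=unproj(p,(xs.mean(),ys.mean()),.06);print(t,d['conf'],w.round(3),loc(w).round(3))
x,y=tw(-.315,.0065);print(x,y)
rows([x,y,.15],Rt(85,25),9,.0854)
E
```

```text
t 0.9 tray [-0.7148  0.3175] z 0.2313 F [-0.1 -0.1  0.2] Fd -0.1 q [-87.   21.8  74.3   0.   83.9 -12.3] 0.0854
tin 0.74 [ 0.587 -0.322  0.06 ] [-0.469 -0.104]
mug 0.73 [0.752 0.049 0.06 ] [-0.085 -0.236]
funnel 0.92 [ 0.696 -0.104  0.06 ] [-0.242 -0.193]
strainer 0.71 [0.565 0.436 0.06 ] [ 0.285 -0.016]
0.4901706754968913 -0.15923481757104008
[[[-0.0296, 0.009, 0.0478], [2.43, -7.61, 1.69], 0.0854], [[-0.0228, 0.0119, 0.0509], [2.43, -7.61, 1.69], 0.0854], [[-0.0155, 0.0147, 0.0529], [2.43, -7.61, 1.69], 0.0854], [[-0.0079, 0.0173, 0.0537], [2.43, -7.61, 1.69], 0.0854], [[-0.0002, 0.0197, 0.0535], [2.43, -7.61, 1.69], 0.0854], [[0.0074, 0.0218, 0.0521], [2.43, -7.61, 1.69], 0.0854], [[0.0149, 0.0236, 0.0497], [2.43, -7.61, 1.69], 0.0854], [[0.022, 0.0252, 0.0462], [2.43, -7.61, 1.69], 0.0854], [[0.0285, 0.0263, 0.0418], [2.43, -7.61, 1.69], 0.0854]]
end [ 0.49015695 -0.15917629  0.14998113]
```

Request:
{"fn": "carry_out", "kwargs": {
  "plan": [
    [[-0.03,0.009,0.048],[2.4,-7.6,1.7],0.0854],
    [[-0.023,0.012,0.051],[2.4,-7.6,1.7],0.0854],
    [[-0.016,0.015,0.053],[2.4,-7.6,1.7],0.0854],
    [[-0.008,0.017,0.054],[2.4,-7.6,1.7],0.0854],
    [[0,0.02,0.053],[2.4,-7.6,1.7],0.0854],
    [[0.007,0.022,0.052],[2.4,-7.6,1.7],0.0854],
    [[0.015,0.024,0.05],[2.4,-7.6,1.7],0.0854]
  ]
}}

```text
time_s: 2.08
position: [0.4145, -0.2391, 0.1666]
tool_rot: [[0.938, 0.073, 0.34], [-0.345, 0.332, 0.878], [-0.049, -0.94, 0.337]]
ft_force: [0.1, -0.8, -1.2]
grip_width: 0.0853
```

```bash
python3 - <<'E'
from h import *
st()
x,y=tw(-.315,.0065)
rows([x,y,.12],Rt(85,25),5,.0854)
E
```

```text
t 2.08 tray [-0.4012  0.0749] z 0.1666 F [ 0.1 -0.8 -1.2] Fd -0.8 q [-52.6  22.4  87.8  15.2  83.2 -35.6] 0.0853
[[[0.0091, 0.0152, 0.016], [0.98, -3.02, 0.64], 0.0854], [[0.0102, 0.0153, 0.0153], [0.98, -3.02, 0.64], 0.0854], [[0.0111, 0.0155, 0.0144], [0.98, -3.02, 0.64], 0.0854], [[0.012, 0.0156, 0.0136], [0.98, -3.02, 0.64], 0.0854], [[0.0128, 0.0157, 0.0126], [0.98, -3.02, 0.64], 0.0854]]
end [ 0.49014479 -0.1592549   0.11996814]
```

Request:
{"fn": "carry_out", "kwargs": {
  "plan": [
    [[0.009,0.015,0.016],[1,-3,0.6],0.0854],
    [[0.01,0.015,0.015],[1,-3,0.6],0.0854],
    [[0.011,0.015,0.014],[1,-3,0.6],0.0854],
    [[0.012,0.015,0.013],[1,-3,0.6],0.0854],
    [[0,0,0],[0,0,0],0.0854],
    [[0,0,0],[0,0,0],0.0854]
  ]
}}

```text
time_s: 2.82
position: [0.4734, -0.1788, 0.1305]
tool_rot: [[0.989, 0.05, 0.138], [-0.146, 0.404, 0.903], [-0.011, -0.913, 0.407]]
ft_force: [0.2, -0.2, 0.9]
grip_width: 0.0856
```

```bash
python3 - <<'E'
from h import *
st()
x,y=tw(-.315,.0065)
rows([x,y,.012],Rt(85,25),5,.0854)
print(env.observe()['tool_rot'])
E
```

```text
t 2.83 tray [-0.3359  0.0215] z 0.1305 F [ 0.2 -0.2  0.9] Fd -0.2 q [-44.1  27.9  86.6  19.2  81.  -41.2] 0.0856
[[[0.003, 0.0234, -0.0056], [0.2, -0.67, 0.17], 0.0854], [[0.003, 0.0234, -0.0058], [0.2, -0.67, 0.17], 0.0854], [[0.003, 0.0233, -0.0059], [0.2, -0.67, 0.17], 0.0854], [[0.003, 0.0233, -0.006], [0.2, -0.67, 0.17], 0.0854], [[0.003, 0.0233, -0.0061], [0.2, -0.67, 0.17], 0.0854]]
end [ 0.49015433 -0.15921659  0.01199935]
[[ 0.98920719  0.04982212  0.13779293]
 [-0.14613629  0.40379212  0.9031036 ]
 [-0.01064517 -0.91349312  0.40671488]]
```

Request:
{"fn": "carry_out", "kwargs": {
  "plan": [
    [[0.003,0.0234,-0.0056],[0.2,-0.7,0.2],0.0854],
    [[0.003,0.0234,-0.0058],[0.2,-0.7,0.2],0.0854],
    [[0.003,0.0233,-0.0059],[0.2,-0.7,0.2],0.0854],
    [[0.003,0.02,-0.006],[0.2,-0.7,0.2],0.0854],
    [[0,0,0],[0,0,0],0.0854],
    [[0,0,0],[0,0,0],0.0854]
  ]
}}

```text
time_s: 3.58
position: [0.4868, -0.1648, 0.0395]
tool_rot: [[0.995, 0.039, 0.089], [-0.097, 0.418, 0.903], [-0.002, -0.908, 0.419]]
ft_force: [-1.1, -0.3, 0.5]
grip_width: 0.0857
```

```bash
python3 - <<'E'
from h import *
st()
x,y=tw(-.315,.0065)
rows([x,y,.012],Rt(85,25),2,.0854)
print(env.observe()['tool_rot'].round(3))
save('w1',env.get_image('wrist')['image'])
from ov import draw
draw(P,[.4983,-.0703,np.radians(88.02)],'ov2',.05)
E
```

```text
t 3.58 tray [-0.3208  0.0093] z 0.0395 F [-1.1 -0.3  0.5] Fd -0.4 q [-42.1  36.   90.5  20.9  70.3 -46.6] 0.0857
[[[0.0014, 0.0137, -0.0031], [0.1, -0.27, 0.06], 0.0854], [[0.0014, 0.0137, -0.0032], [0.1, -0.27, 0.06], 0.0854]]
end [ 0.49013427 -0.15924083  0.01195215]
[[ 0.995  0.039  0.089]
 [-0.097  0.418  0.903]
 [-0.002 -0.908  0.419]]
```

View pics/w1.png

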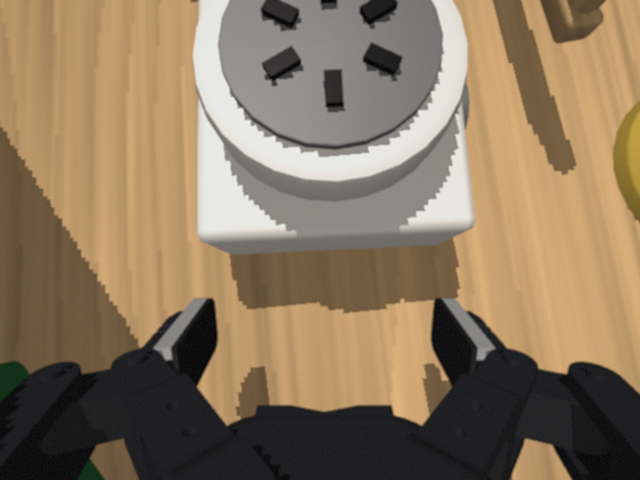

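View pics/ov2scene.png

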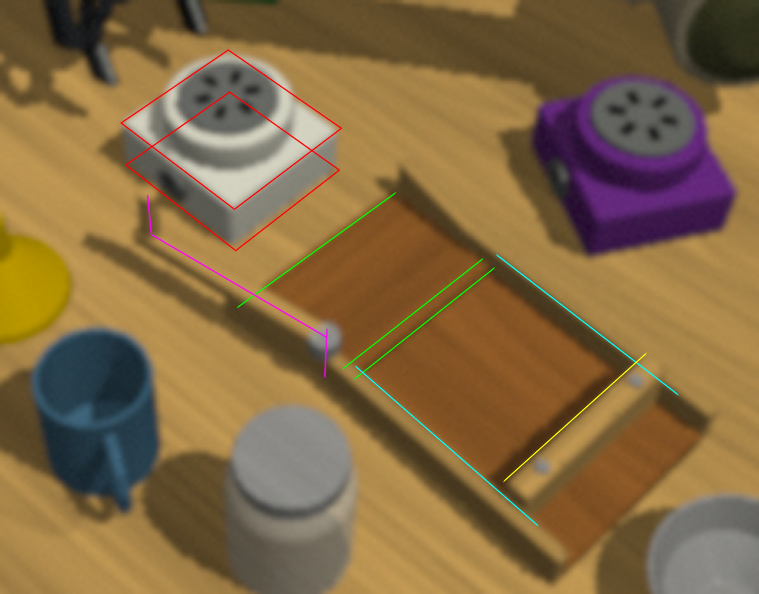

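Request:
{"fn": "carry_out", "kwargs": {
  "plan": [
    [[0.003,0.0137,-0.003],[0.1,-0.3,0],0.0854],
    [[0.003,0.0137,-0.003],[0,-0.3,0],0.0854],
    [[0,0.0021,0.0045],[0,0,0],0.0854],
    [[0,0.0021,0.0045],[0,0,0],0.0854]
  ]
}}

```text
time_s: 4.22
position: [0.4941, -0.1482, 0.011]
tool_rot: [[0.996, 0.037, 0.078], [-0.086, 0.42, 0.903], [0.001, -0.907, 0.422]]
ft_force: [-0.0, 0.4, 1.1]
grip_width: 0.0852
```

```bash
python3 - <<'E'
from h import *
st();print(env.observe()['tool_rot'].round(3))
E
```

```text
t 4.22 tray [-0.3036  0.0036] z 0.011 F [-0.   0.4  1.1] Fd 0.4 q [-40.3  38.6  91.8  22.1  66.3 -47.3] 0.0852
[[ 0.996  0.037  0.078]
 [-0.086  0.42   0.903]
 [ 0.001 -0.907  0.422]]
```

Request:
{"fn": "carry_out", "kwargs": {
  "plan": [
    [[0,0.0021,0.0045],[0,0,0],0.0854],
    [[0,0.0021,0.0045],[0,0,0],0.0854],
    [[0,0.0021,0.0045],[0,0,0],0.0854],
    [[0,0.0021,0.0045],[0,0,0],0.0854],
    [[0,0.0021,0.0045],[0,0,0],0.0854],
    [[0,0.0021,0.0045],[0,0,0],0.0854],
    [[0,0.0021,0.0045],[0,0,0],0.0854],
    [[0,0.0021,0.0045],[0,0,0],0.0854]
  ]
}}

```text
time_s: 5.22
position: [0.4976, -0.1089, 0.0112]
tool_rot: [[0.996, 0.038, 0.078], [-0.086, 0.42, 0.903], [0.002, -0.907, 0.422]]
ft_force: [-0.9, -4.6, 3.7]
grip_width: 0.0855
```

```bash
python3 - <<'E'
from h import *
st();save('w2',env.get_image('wrist')['image'])
E
```

```text
t 5.22 tray [-0.2642  0.0035] z 0.0112 F [-0.9 -4.6  3.7] Fd -4.7 q [-36.7  37.7  94.2  23.6  63.9 -45.2] 0.0855
```

View pics/w2.png

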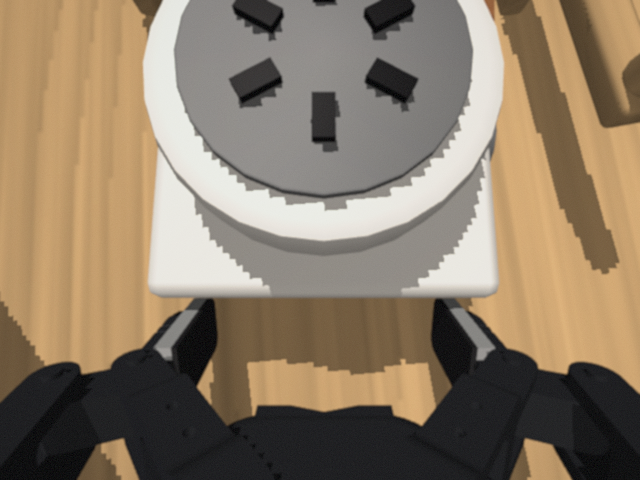

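Request:
{"fn": "carry_out", "kwargs": {
  "plan": [
    [[0,0.0025,0.0054],[0,0,0],0.0854],
    [[0,0.0025,0.0054],[0,0,0],0.0854],
    [[0,0.0025,0.0054],[0,0,0],0.0854],
    [[0,0.0025,0.0054],[0,0,0],0.0854],
    [[0,0.0025,0.0054],[0,0,0],0.0854],
    [[0,0.0025,0.0054],[0,0,0],0.0854],
    [[0,0.0025,0.0054],[0,0,0],0.0854],
    [[0,0.0025,0.0054],[0,0,0],0.0854]
  ]
}}

```text
time_s: 6.28
position: [0.5015, -0.0612, 0.0111]
tool_rot: [[0.996, 0.037, 0.078], [-0.086, 0.42, 0.903], [0.001, -0.907, 0.422]]
ft_force: [1.0, -3.8, 0.5]
grip_width: 0.0852
```

```bash
python3 - <<'E'
from h import *
st();save('w3',env.get_image('wrist')['image']);p=env.get_image('scene');save('s3',cv2.resize(p['image'][150:330,240:470],None,fx=3.3,fy=3.3))
E
```

```text
t 6.28 tray [-0.2163  0.0037] z 0.0111 F [ 1.  -3.8  0.5] Fd -3.7 q [-32.1  36.8  96.4  25.4  61.2 -42.4] 0.0852
```

View pics/s3.png

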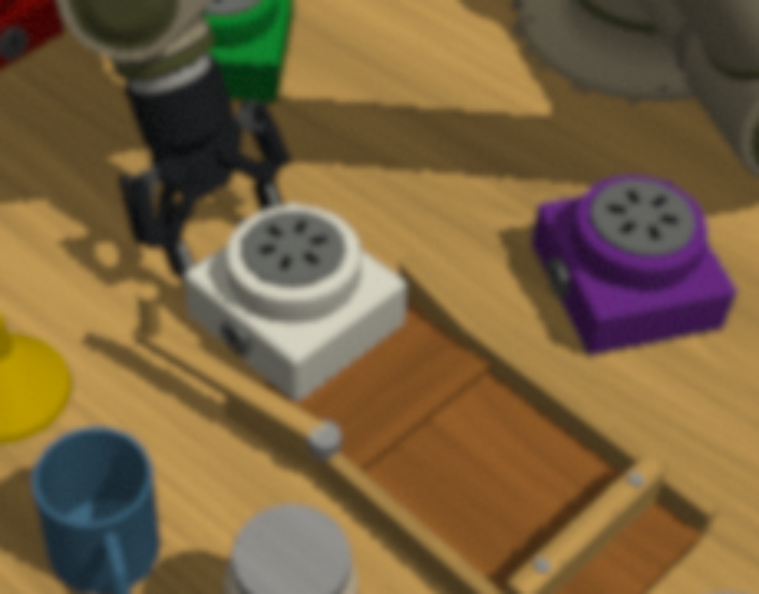

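Request:
{"fn": "carry_out", "kwargs": {
  "plan": [
    [[0,0.002,0.0056],[0,0,0],0.0854],
    [[0,0.002,0.0056],[0,0,0],0.0854],
    [[0,0.002,0.0056],[0,0,0],0.0854],
    [[0,0.002,0.0056],[0,0,0],0.0854],
    [[0,0.002,0.0056],[0,0,0],0.0854],
    [[0,0.002,0.0056],[0,0,0],0.0854],
    [[0,0.002,0.0056],[0,0,0],0.0854],
    [[0,0.002,0.0056],[0,0,0],0.0854]
  ]
}}

```text
time_s: 7.38
position: [0.5057, -0.0141, 0.0156]
tool_rot: [[0.996, 0.037, 0.078], [-0.086, 0.42, 0.903], [0.001, -0.907, 0.422]]
ft_force: [0.0, -2.8, -2.7]
grip_width: 0.0855
```

```bash
python3 - <<'E'
from h import *
st();save('w4',env.get_image('wrist')['image'])
E
```

```text
t 7.38 tray [-0.169   0.0037] z 0.0156 F [ 0.  -2.8 -2.7] Fd -2.8 q [-27.1  35.8  97.8  27.1  59.3 -38.9] 0.0855
```

View pics/w4.png

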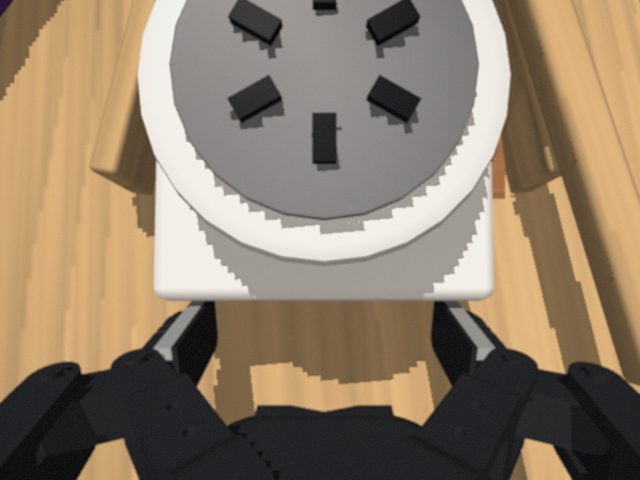

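Request:
{"fn": "carry_out", "kwargs": {
  "plan": [
    [[0,0.002,0.0056],[0,0,0],0.0854],
    [[0,0.002,0.0056],[0,0,0],0.0854],
    [[0,0.002,0.0056],[0,0,0],0.0854],
    [[0,0.002,0.0056],[0,0,0],0.0854],
    [[0,0.002,0.0056],[0,0,0],0.0854],
    [[0,0.002,0.0056],[0,0,0],0.0854],
    [[0,0.002,0.0056],[0,0,0],0.0854],
    [[0,0.002,0.0056],[0,0,0],0.0854]
  ]
}}

```text
time_s: 8.43
position: [0.5098, 0.0331, 0.02]
tool_rot: [[0.996, 0.038, 0.078], [-0.086, 0.42, 0.903], [0.001, -0.907, 0.422]]
ft_force: [-0.3, -1.7, -1.9]
grip_width: 0.0855
```

```bash
python3 - <<'E'
from h import *
st();save('w5',env.get_image('wrist')['image']);p=env.get_image('scene');save('s5',cv2.resize(p['image'][180:360,240:470],None,fx=3.3,fy=3.3))
E
```

```text
t 8.43 tray [-0.1217  0.0037] z 0.02 F [-0.3 -1.7 -1.9] Fd -1.7 q [-22.   35.1  98.5  28.6  57.6 -34.9] 0.0855
```

View pics/w5.png

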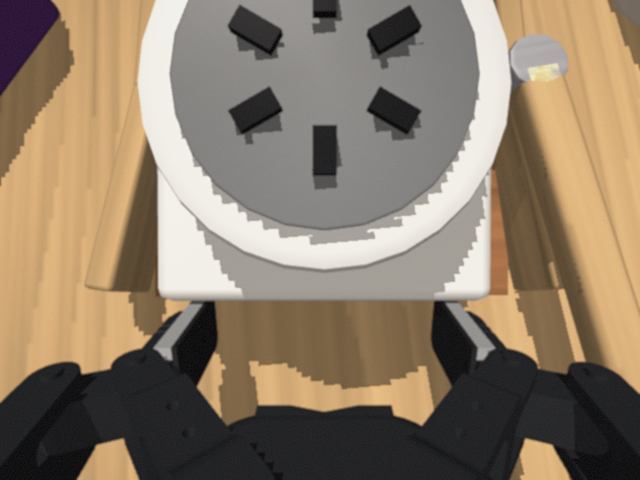

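View pics/s5.png

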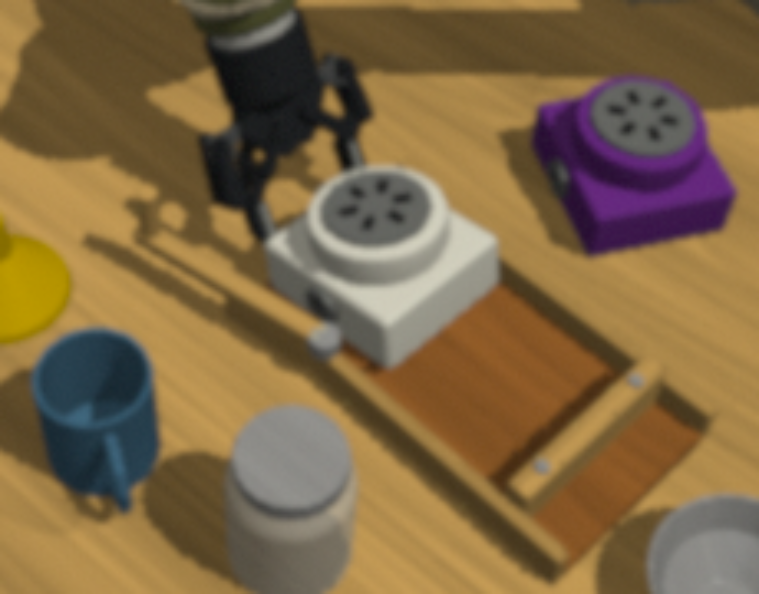

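Request:
{"fn": "carry_out", "kwargs": {
  "plan": [
    [[0,0.0016,0.0058],[0,0,0],0.0854],
    [[0,0.0016,0.0058],[0,0,0],0.0854],
    [[0,0.0016,0.0058],[0,0,0],0.0854],
    [[0,0.0016,0.0058],[0,0,0],0.0854],
    [[0,0.0016,0.0058],[0,0,0],0.0854],
    [[0,0.0016,0.0058],[0,0,0],0.0854],
    [[0,0.0016,0.0058],[0,0,0],0.0854],
    [[0,0.0016,0.0058],[0,0,0],0.0854]
  ]
}}

```text
time_s: 9.52
position: [0.5136, 0.0809, 0.028]
tool_rot: [[0.996, 0.037, 0.078], [-0.086, 0.421, 0.903], [0.001, -0.906, 0.423]]
ft_force: [-0.3, -0.3, 0.7]
grip_width: 0.0855
```

```bash
python3 - <<'E'
from h import *
st();save('w6',env.get_image('wrist')['image']);p=env.get_image('scene');save('s6',cv2.resize(p['image'][180:360,240:470],None,fx=3.3,fy=3.3))
E
```

```text
t 9.53 tray [-0.0738  0.0041] z 0.028 F [-0.3 -0.3  0.7] Fd -0.4 q [-16.6  34.2  98.3  29.7  56.7 -30.2] 0.0855
```

View pics/w6.png

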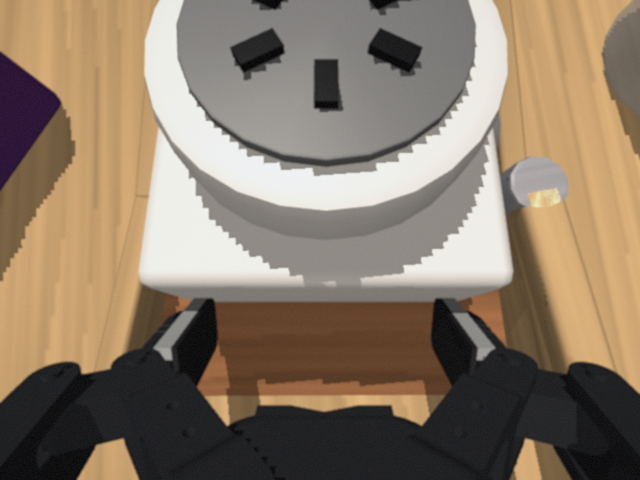

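View pics/s6.png

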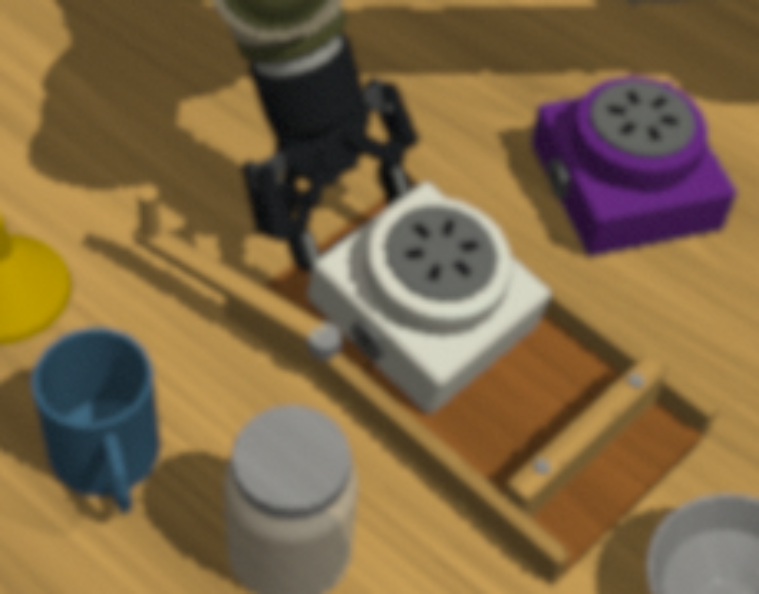

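Request:
{"fn": "carry_out", "kwargs": {
  "plan": [
    [[0,0.0025,0.0054],[0,0,0],0.0854],
    [[0,0.0025,0.0054],[0,0,0],0.0854],
    [[0,0.0025,0.0054],[0,0,0],0.0854],
    [[0,0.0025,0.0054],[0,0,0],0.0854],
    [[0,0.0025,0.0054],[0,0,0],0.0854],
    [[0,0.0025,0.0054],[0,0,0],0.0854],
    [[0,0.0025,0.0054],[0,0,0],0.0854],
    [[0,0.0025,0.0054],[0,0,0],0.0854]
  ]
}}

```text
time_s: 10.62
position: [0.5179, 0.1278, 0.028]
tool_rot: [[0.996, 0.038, 0.078], [-0.086, 0.42, 0.903], [0.001, -0.907, 0.422]]
ft_force: [0.2, -1.5, -0.4]
grip_width: 0.0855
```

```bash
python3 - <<'E'
from h import *
st();save('w7',env.get_image('wrist')['image']);p=env.get_image('scene');save('s7',cv2.resize(p['image'][180:360,240:470],None,fx=3.3,fy=3.3))
E
```

```text
t 10.62 tray [-0.0266  0.0038] z 0.028 F [ 0.2 -1.5 -0.4] Fd -1.5 q [-11.1  34.4  97.7  30.8  54.9 -25.8] 0.0855
```

View pics/w7.png

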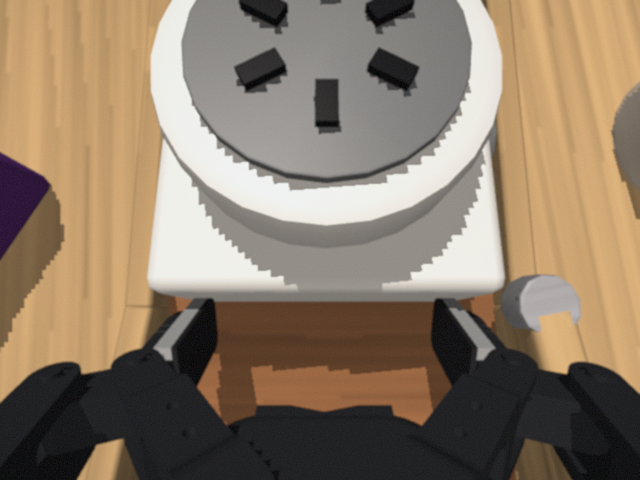

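View pics/s7.png

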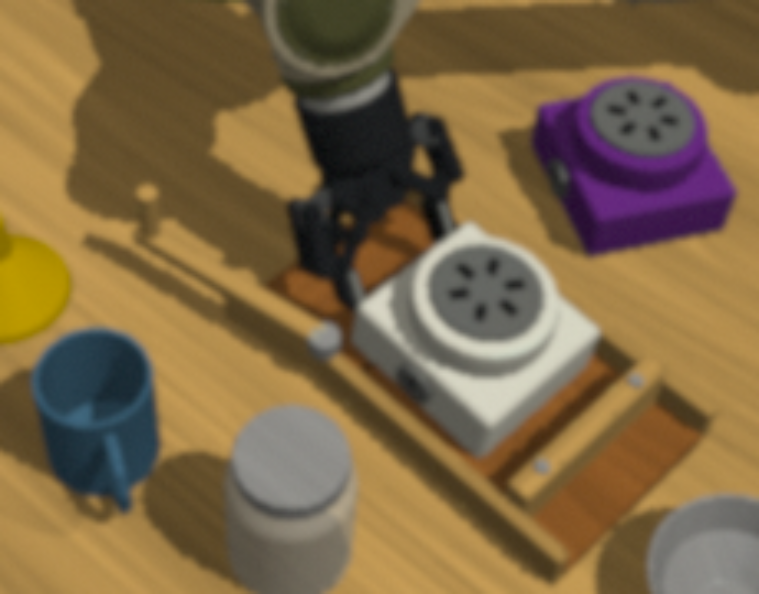

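Request:
{"fn": "carry_out", "kwargs": {
  "plan": [
    [[0,0.0013,0.0027],[0,0,0],0.0854],
    [[0,0.0013,0.0027],[0,0,0],0.0854],
    [[0,0.0013,0.0027],[0,0,0],0.0854],
    [[0,0.0013,0.0027],[0,0,0],0.0854],
    [[0,0.0013,0.0027],[0,0,0],0.0854],
    [[0,0.0013,0.0027],[0,0,0],0.0854],
    [[0,0.0013,0.0027],[0,0,0],0.0854],
    [[0,0.0009,0.0018],[0,0,0],0.0854]
  ]
}}

```text
time_s: 11.72
position: [0.5199, 0.1505, 0.0277]
tool_rot: [[0.996, 0.037, 0.078], [-0.086, 0.42, 0.903], [0.001, -0.907, 0.422]]
ft_force: [-0.2, -1.0, -1.3]
grip_width: 0.0852
```

```bash
python3 - <<'E'
from h import *
st();save('w8',env.get_image('wrist')['image']);p=env.get_image('scene');save('s8',cv2.resize(p['image'][180:360,240:470],None,fx=3.3,fy=3.3))
E
```

```text
t 11.72 tray [-0.0038  0.0039] z 0.0277 F [-0.2 -1.  -1.3] Fd -1.0 q [ -8.5  34.7  97.1  31.3  54.2 -23.5] 0.0852
```

View pics/s8.png

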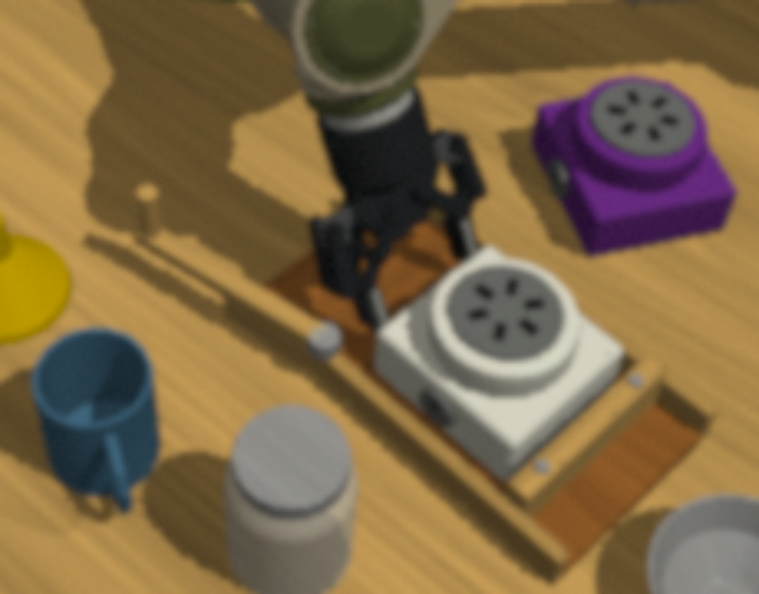

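Nearly at the stop; from here I'll creep at 1 mm per row and watch the force.

Request:
{"fn": "carry_out", "kwargs": {
  "plan": [
    [[0,0.0004,0.0009],[0,0,0],0.0854],
    [[0,0.0004,0.0009],[0,0,0],0.0854],
    [[0,0.0004,0.0009],[0,0,0],0.0854],
    [[0,0.0004,0.0009],[0,0,0],0.0854]
  ]
}}

```text
time_s: 12.32
position: [0.5203, 0.1542, 0.0278]
tool_rot: [[0.996, 0.038, 0.078], [-0.086, 0.42, 0.903], [0.001, -0.907, 0.422]]
ft_force: [-0.5, -2.1, -0.3]
grip_width: 0.0858
```

```bash
python3 - <<'E'
from h import *
st()
E
```

```text
t 12.32 tray [-0.0001  0.0038] z 0.0278 F [-0.5 -2.1 -0.3] Fd -2.2 q [ -8.1  34.7  97.   31.4  54.  -23.2] 0.0858
```

Request:
{"fn": "carry_out", "kwargs": {
  "plan": [
    [[0,0.0004,0.0009],[0,0,0],0.0854],
    [[0,0.0004,0.0009],[0,0,0],0.0854],
    [[0,0.0004,0.0009],[0,0,0],0.0854],
    [[0,0.0004,0.0009],[0,0,0],0.0854]
  ]
}}

```text
time_s: 12.82
position: [0.5206, 0.1582, 0.0278]
tool_rot: [[0.996, 0.037, 0.078], [-0.086, 0.42, 0.903], [0.001, -0.907, 0.422]]
ft_force: [0.4, -2.6, -1.0]
grip_width: 0.0857
```

```bash
python3 - <<'E'
from h import *
st();save('w9',env.get_image('wrist')['image']);p=env.get_image('scene');save('s9',cv2.resize(p['image'][180:360,240:470],None,fx=3.3,fy=3.3))
E
```

```text
t 12.82 tray [0.0039 0.0039] z 0.0278 F [ 0.4 -2.6 -1. ] Fd -2.6 q [ -7.6  34.7  96.9  31.4  53.9 -22.7] 0.0857
```

View pics/s9.png

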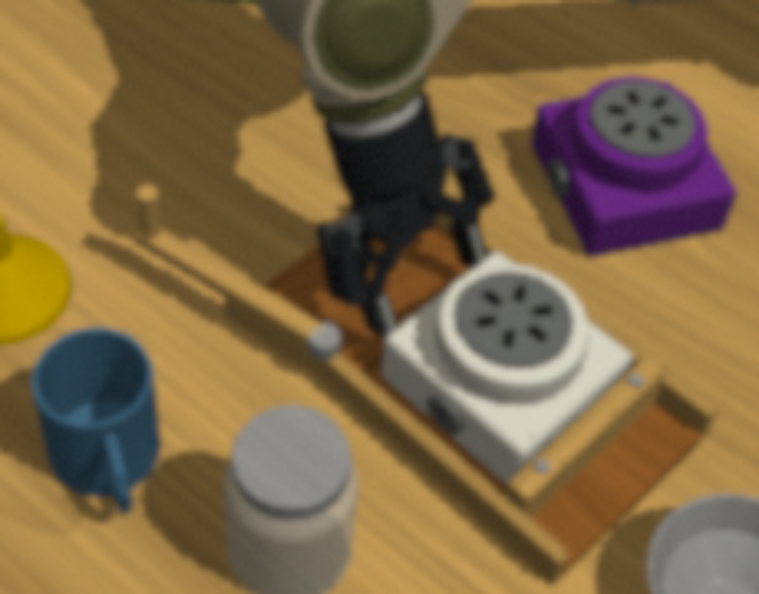

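View pics/w9.png

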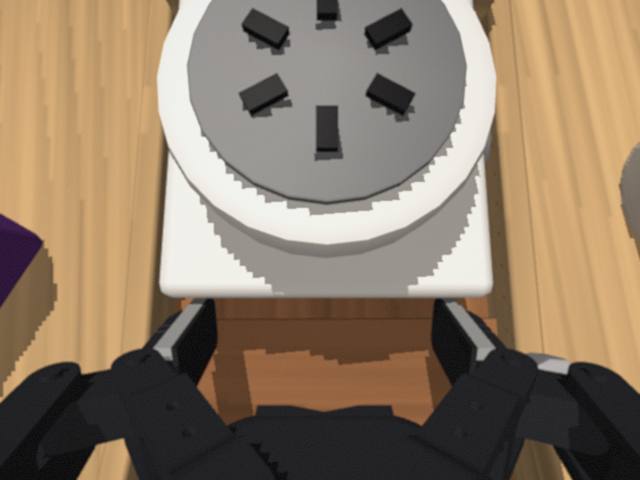

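Base is down in the tray; a few more mm to the stop.

Request:
{"fn": "carry_out", "kwargs": {
  "plan": [
    [[0,0.0004,0.0009],[0,0,0],0.0854],
    [[0,0.0004,0.0009],[0,0,0],0.0854]
  ]
}}

```text
time_s: 13.18
position: [0.5207, 0.1602, 0.0278]
tool_rot: [[0.996, 0.037, 0.078], [-0.086, 0.42, 0.903], [0.001, -0.907, 0.422]]
ft_force: [-0.4, -1.9, -0.5]
grip_width: 0.0854
```

Request:
{"fn": "carry_out", "kwargs": {
  "plan": [
    [[0,0.0004,0.0009],[0,0,0],0.0854]
  ]
}}

```text
time_s: 13.3
position: [0.5211, 0.1608, 0.0278]
tool_rot: [[0.996, 0.038, 0.077], [-0.086, 0.419, 0.904], [0.002, -0.907, 0.421]]
ft_force: [1.2, -6.4, -1.0]
grip_width: 0.0852
```

Request:
{"fn": "carry_out", "kwargs": {
  "plan": [
    [[0,0.0004,0.0009],[0,0,0],0.0854]
  ]
}}

```text
time_s: 13.42
position: [0.5214, 0.161, 0.0278]
tool_rot: [[0.996, 0.038, 0.077], [-0.086, 0.418, 0.904], [0.003, -0.908, 0.42]]
ft_force: [-0.7, -13.9, 1.8]
grip_width: 0.0857
```

Request:
{"fn": "carry_out", "kwargs": {
  "plan": [
    [[0,0,0],[0,0,0],0.0854],
    [[0,0,0],[0,0,0],0.0854]
  ]
}}

```text
time_s: 13.68
position: [0.5213, 0.1609, 0.0278]
tool_rot: [[0.996, 0.038, 0.077], [-0.086, 0.418, 0.904], [0.003, -0.908, 0.42]]
ft_force: [-1.5, -11.1, -0.1]
grip_width: 0.0855
```

Request:
{"fn": "carry_out", "kwargs": {
  "plan": [
    [[0,0,0],[0,0,0],0.0854],
    [[0,0,0],[0,0,0],0.0854]
  ]
}}

```text
time_s: 13.92
position: [0.5213, 0.1609, 0.0278]
tool_rot: [[0.996, 0.038, 0.077], [-0.086, 0.418, 0.904], [0.003, -0.908, 0.42]]
ft_force: [-0.4, -10.4, 0.3]
grip_width: 0.0852
```

```bash
python3 - <<'E'
from h import *
st();p=env.get_image('scene');save('s10',cv2.resize(p['image'][180:360,240:470],None,fx=3.3,fy=3.3));save('w10',env.get_image('wrist')['image'])
st()
E
```

```text
t 13.93 tray [0.0067 0.0033] z 0.0278 F [ -0.4 -10.4   0.3] Fd -10.4 q [ -7.3  34.8  96.8  31.3  53.8 -22.4] 0.0852
t 14.03 tray [0.0067 0.0034] z 0.0278 F [ -0.6 -10.4   0.4] Fd -10.4 q [ -7.3  34.8  96.8  31.3  53.8 -22.4] 0.0855
```

View pics/s10.png

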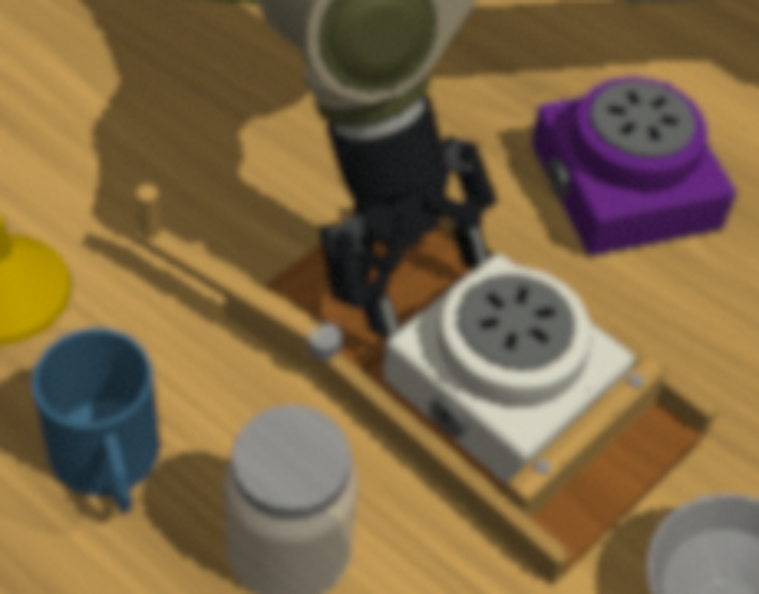

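Request:
{"fn": "carry_out", "kwargs": {
  "plan": [
    [[0,0.0001,0.0002],[0,0,0],0.0854],
    [[0,0,0],[0,0,0],0.0854],
    [[0,0,0],[0,0,0],0.0854]
  ]
}}

```text
time_s: 14.4
position: [0.5213, 0.161, 0.0278]
tool_rot: [[0.996, 0.038, 0.077], [-0.086, 0.418, 0.904], [0.003, -0.908, 0.42]]
ft_force: [-0.7, -12.1, 1.0]
grip_width: 0.0854
```

Request:
{"fn": "carry_out", "kwargs": {
  "plan": [
    [[0,0,0],[0,0,0],0.0854],
    [[0,0,0],[0,0,0],0.0854],
    [[0,0,0],[0,0,0],0.0854]
  ]
}}

```text
time_s: 14.78
position: [0.5214, 0.161, 0.0278]
tool_rot: [[0.996, 0.038, 0.077], [-0.086, 0.418, 0.904], [0.003, -0.908, 0.42]]
ft_force: [-0.8, -12.3, -0.4]
grip_width: 0.0852
```

Request:
{"fn": "carry_out", "kwargs": {
  "plan": [
    [[0,-0.002,-0.0045],[0,0,0],0.0854],
    [[0,-0.0063,-0.0136],[0,0,0],0.0854],
    [[0,-0.0105,-0.0226],[0,0,0],0.0854],
    [[0,-0.0105,-0.0226],[0,0,0],0.0854],
    [[0,-0.03,0],[0,0,0],0.0854],
    [[0,-0.05,0.01],[0,0,0],0.05],
    [[0,-0.03,0],[0,0,0],0.05],
    [[0,0,0],[0,0,0],0.05]
  ]
}}

```text
time_s: 15.78
position: [0.5123, 0.0544, 0.1333]
tool_rot: [[0.996, 0.042, 0.077], [-0.088, 0.419, 0.904], [0.005, -0.907, 0.421]]
ft_force: [-0.3, 0.5, -0.2]
grip_width: 0.0498
```

```bash
python3 - <<'E'
from h import *
st();
for n in ['scene','top']:
    p=env.get_image(n);r0,r1,c0,c1,f={'top':(195,305,195,395,4),'scene':(180,360,240,470,3.3)}[n];save(n+'11',cv2.resize(p['image'][r0:r1,c0:c1],None,fx=f,fy=f))
x,y=tw(-.1808,-.1128);print(x,y)
rows([x,y,.16],Rt(96.5,0),5,.05)
E
```

```text
t 15.78 tray [-0.1002  0.0031] z 0.1333 F [-0.3  0.5 -0.2] Fd 0.5 q [-19.6  24.7  92.3  25.6  71.2 -24.7] 0.0498
0.6207130036559724 -0.03594316919692343
[[[0.0234, -0.0121, -0.0124], [-4.98, -2.26, 0.5], 0.05], [[0.0228, -0.0112, -0.0143], [-4.98, -2.26, 0.5], 0.05], [[0.0221, -0.01, -0.0161], [-4.98, -2.26, 0.5], 0.05], [[0.0214, -0.0088, -0.0178], [-4.98, -2.26, 0.5], 0.05], [[0.0205, -0.0073, -0.0193], [-4.98, -2.26, 0.5], 0.05]]
end [ 0.62071872 -0.03597831  0.15996658]
```

View pics/scene11.png

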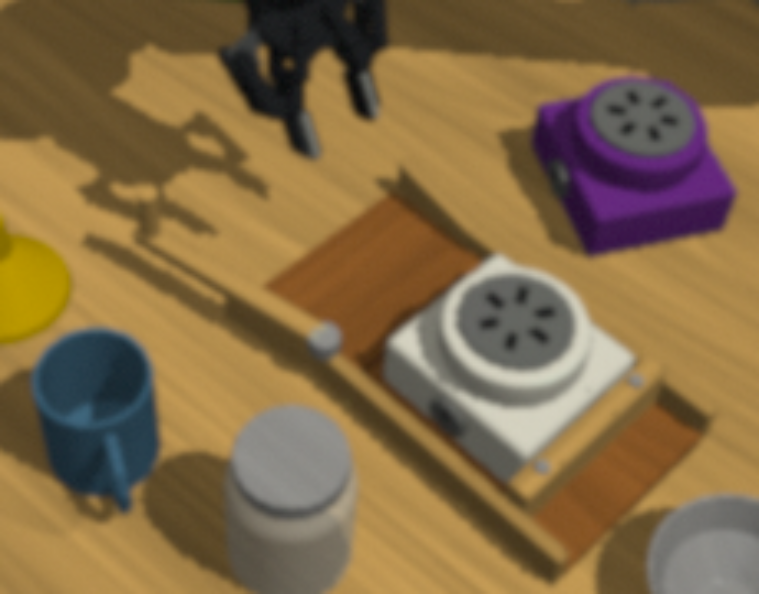

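View pics/top11.png

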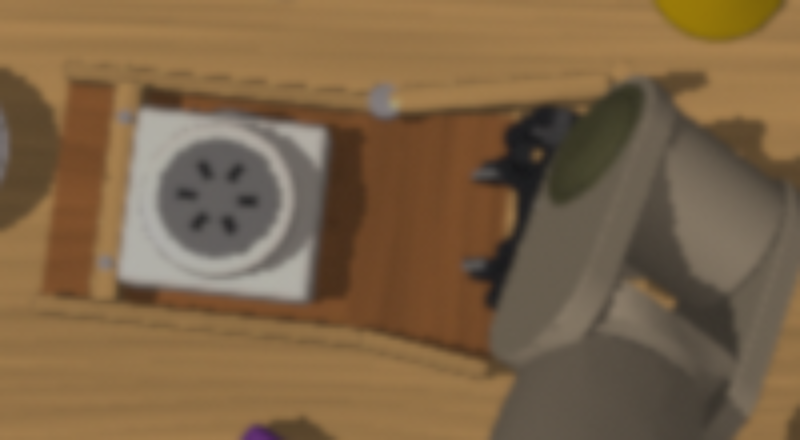

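Base is seated against the stop. Next I go above the peg.

Request:
{"fn": "carry_out", "kwargs": {
  "plan": [
    [[0.0234,-0.012,-0.0124],[-5,-2.3,0.5],0.05],
    [[0.0228,-0.011,-0.0143],[-5,-2.3,0.5],0.05],
    [[0.0221,-0.01,-0.016],[-5,-2.3,0.5],0.05],
    [[0.0214,-0.009,-0.018],[-5,-2.3,0.5],0.05],
    [[0.0205,-0.007,-0.019],[-5,-2.3,0.5],0.05],
    [[0,0,0],[0,0,0],0.05],
    [[0,0,0],[0,0,0],0.05]
  ]
}}

```text
time_s: 16.75
position: [0.6202, -0.0346, 0.159]
tool_rot: [[0.993, -0.001, -0.117], [0.117, -0.0, 0.993], [-0.001, -1.0, 0.0]]
ft_force: [-0.5, 0.4, -1.1]
grip_width: 0.05
```

```bash
python3 - <<'E'
from h import *
st();s=env.observe();print(s['tool_rot'].round(3))
p=env.get_image('wrist')
x,y=tw(-.1808,-.1128)
u=proj(p,[[x,y,.095],[x,y,.05]],s);print(u)
im=p['image'].copy()
for a in u: cv2.circle(im,(int(a[0]),int(a[1])),5,(255,0,255),1)
save('w12',im)
E
```

```text
t 16.75 tray [-0.1795 -0.1122] z 0.159 F [-0.5  0.4 -1.1] Fd 0.4 q [-14.1  32.1  68.9  -0.   79.  -20.8] 0.05
[[ 0.993 -0.001 -0.117]
 [ 0.117 -0.     0.993]
 [-0.001 -1.     0.   ]]
[[324.85497069 258.70354474]
 [324.73345626 238.53647548]]
```

View pics/w12.png

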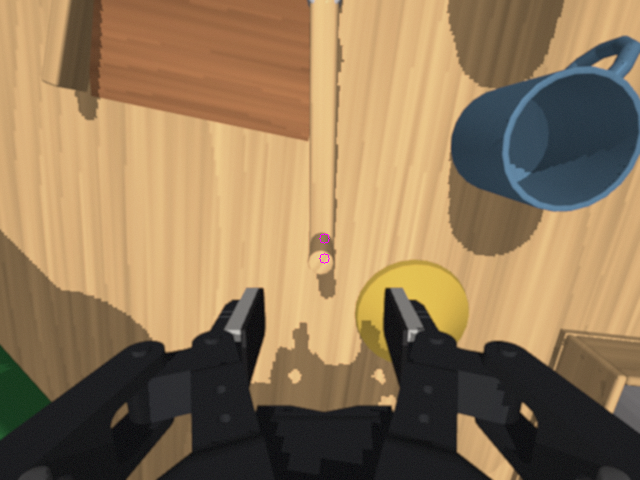

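Request:
{"fn": "carry_out", "kwargs": {
  "plan": [
    [[-0.0026,0.02,-0.0033],[0,0,0],0.05],
    [[0,0.03,0],[0,0,0],0.05],
    [[0,0.03,0],[0,0,0],0.05],
    [[0,0.019,0],[0,0,0],0.05],
    [[0,0,0],[0,0,0],0.05]
  ]
}}

```text
time_s: 17.42
position: [0.6179, -0.0389, 0.0601]
tool_rot: [[0.993, -0.002, -0.116], [0.116, -0.001, 0.993], [-0.002, -1.0, -0.001]]
ft_force: [-0.1, -1.1, 0.3]
grip_width: 0.0499
```

```bash
python3 - <<'E'
from h import *
st();p=env.get_image('wrist');save('w13',p['image'])
E
```

```text
t 17.43 tray [-0.184  -0.1103] z 0.0601 F [-0.1 -1.1  0.3] Fd -1.1 q [-14.5  37.8  76.1  -0.1  66.1 -21.2] 0.0499
```

View pics/w13.png

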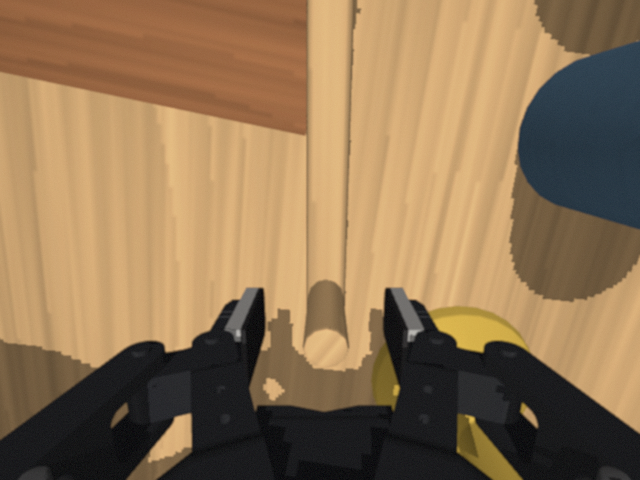

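Request:
{"fn": "carry_out", "kwargs": {
  "plan": [
    [[0,0,0],[0,0,0],0.014],
    [[0,0,0],[0,0,0],0.012],
    [[0,0,0],[0,0,0],0.01],
    [[0,0,0],[0,0,0],0.01],
    [[0,0,0],[0,0,0],0.01]
  ],
  "force": 20
}}

```text
time_s: 18.1
position: [0.6197, -0.0393, 0.0623]
tool_rot: [[0.993, 0.003, -0.117], [0.117, -0.003, 0.993], [0.003, -1.0, -0.003]]
ft_force: [-0.3, 0.4, 6.1]
grip_width: 0.0151
```

```bash
cat > arc.py <<'E'
from h import *
st()
s=env.observe();l=loc(s['position']);v=l-np.array([-.024,-.081]);print('r',np.hypot(*v),'ang',np.degrees(np.arctan2(v[1],v[0])))
import sys
step=float(sys.argv[1]);n=int(sys.argv[2])
# arc rows about pivot: tool frame: radial = tool z direction, tangential = tool x
R=np.array(s['tool_rot']);p=np.array(s['position']);piv=np.array([*tw(-.024,-.081),p[2]])
for i in range(n):
    Rz=Ro.from_euler('z',-step,degrees=True).as_matrix();q=piv+Rz@(p-piv)
    d=R.T@(q-p);print(d.round(4));R=Rz@R;p=q
E
python3 arc.py 6 3
```

```text
t 18.1 tray [-0.1842 -0.112 ] z 0.0623 F [-0.3  0.4  6.1] Fd 0.4 q [-14.5  37.7  75.9  -0.1  66.1 -21.2] 0.0151
r 0.16318703046913202 ang -169.03674413356893
[-0.017  -0.0001  0.0011]
[-0.017  -0.0001  0.0011]
[-0.017  -0.0001  0.0011]
```

Request:
{"fn": "carry_out", "kwargs": {
  "plan": [
    [[0,-0.0025,0],[0,0,0],0.01],
    [[-0.014,0,0.0006],[0,5,0],0.01],
    [[-0.014,0,0.0006],[0,5,0],0.01],
    [[-0.014,0,0.0006],[0,5,0],0.01],
    [[-0.014,0,0.0006],[0,5,0],0.01]
  ]
}}

```text
time_s: 18.73
position: [0.5625, -0.0353, 0.0627]
tool_rot: [[0.973, -0.0, 0.233], [-0.233, -0.001, 0.973], [0.0, -1.0, -0.001]]
ft_force: [3.0, 5.5, -9.5]
grip_width: 0.0152
```

```bash
python3 arc.py 5 2;python3 - <<'E'
from h import *
p=env.get_image('wrist');save('w14',p['image'])
E
```

```text
t 18.73 tray [-0.1852 -0.0548] z 0.0627 F [ 3.   5.5 -9.5] Fd 5.7 q [-15.6  33.2  85.7  -0.   61.1  -2.1] 0.0152
r 0.16336018126782118 ang 170.76111239605493
[-0.0142 -0.      0.0008]
[-0.0142 -0.      0.0008]
```

View pics/w14.png

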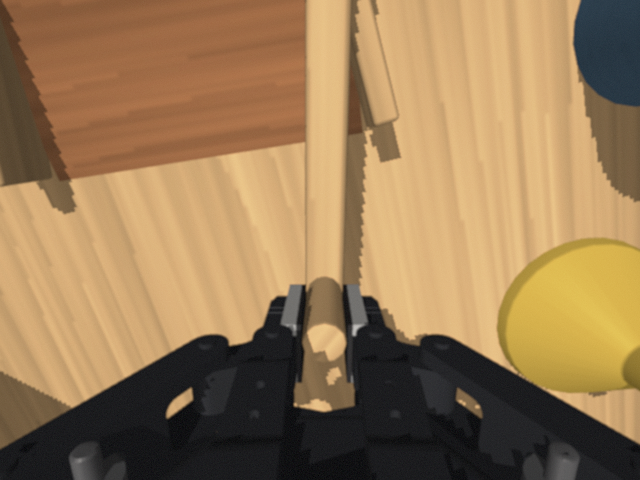

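Request:
{"fn": "carry_out", "kwargs": {
  "plan": [
    [[-0.014,0.001,0.001],[0,5,0],0.01],
    [[-0.014,0,0.0007],[0,5,0],0.01],
    [[-0.014,0,0.0007],[0,5,0],0.01],
    [[-0.014,0,0.0007],[0,5,0],0.01],
    [[-0.014,0,0.0007],[0,5,0],0.01],
    [[-0.014,0,0.0007],[0,5,0],0.01],
    [[-0.014,0,0.0007],[0,5,0],0.01]
  ]
}}

```text
time_s: 19.65
position: [0.4812, 0.0145, 0.0625]
tool_rot: [[0.664, 0.003, 0.747], [-0.747, -0.002, 0.664], [0.004, -1.0, 0.001]]
ft_force: [3.9, 2.8, -4.7]
grip_width: 0.0156
```

```bash
python3 arc.py 5 1;python3 - <<'E'
from h import *
p=env.get_image('wrist');save('w15',p['image'])
E
```

```text
t 19.65 tray [-0.1427  0.0306] z 0.0625 F [ 3.9  2.8 -4.7] Fd 3.1 q [-12.4  26.8  99.1  -0.1  53.9  36.1] 0.0156
r 0.16293295348194628 ang 136.7736048276121
[-0.0142 -0.      0.0006]
```

View pics/w15.png

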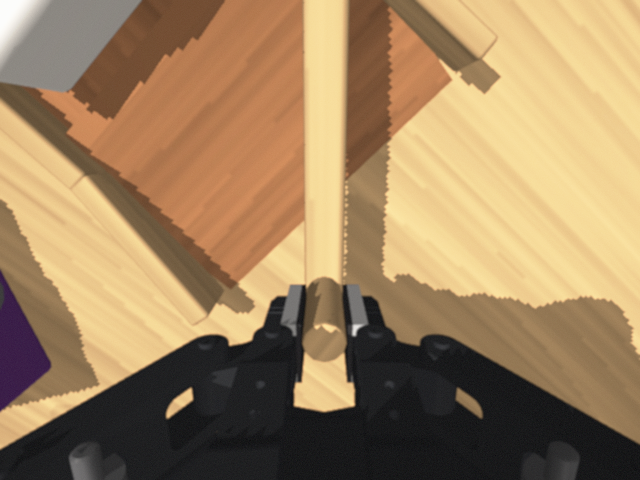

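Request:
{"fn": "carry_out", "kwargs": {
  "plan": [
    [[-0.014,0,0.0009],[0,5,0],0.01],
    [[-0.014,0,0.0007],[0,5,0],0.01],
    [[-0.014,0,0.0007],[0,5,0],0.01],
    [[-0.014,0,0.0007],[0,5,0],0.01],
    [[-0.014,0,0.0007],[0,5,0],0.01],
    [[-0.014,0,0.0007],[0,5,0],0.01],
    [[-0.014,0,0.0007],[0,5,0],0.01]
  ]
}}

```text
time_s: 20.58
position: [0.4422, 0.103, 0.0625]
tool_rot: [[0.116, 0.002, 0.993], [-0.993, -0.003, 0.116], [0.003, -1.0, 0.002]]
ft_force: [0.4, -0.7, -2.0]
grip_width: 0.0157
```

```bash
python3 arc.py 5 1;python3 - <<'E'
from h import *
p=env.get_image('wrist');save('w16',p['image'])
E
```

```text
t 20.57 tray [-0.058   0.0771] z 0.0625 F [ 0.4 -0.7 -2. ] Fd -0.6 q [ -1.8  24.8 103.3  -0.2  51.8  81.7] 0.0157
r 0.16171056210403717 ang 102.11930474242472
[-0.0141 -0.      0.0005]
```

View pics/w16.png

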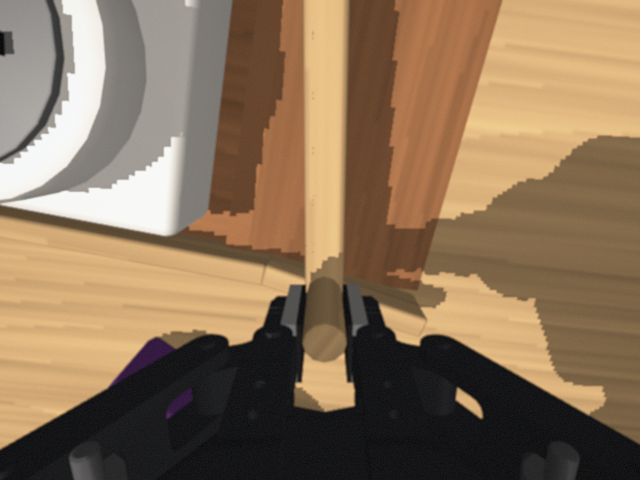

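Request:
{"fn": "carry_out", "kwargs": {
  "plan": [
    [[-0.007,0,0.0002],[0,2.5,0],0.01],
    [[-0.007,0,0.0002],[0,2.5,0],0.01],
    [[-0.007,0,0.0002],[0,2.5,0],0.01],
    [[-0.004,0,0.0001],[0,1.5,0],0.01]
  ]
}}

```text
time_s: 21.12
position: [0.4415, 0.1277, 0.0624]
tool_rot: [[-0.038, 0.002, 0.999], [-0.999, -0.003, -0.038], [0.003, -1.0, 0.002]]
ft_force: [-1.7, -0.3, 0.8]
grip_width: 0.0156
```

Request:
{"fn": "carry_out", "kwargs": {
  "plan": [
    [[-0.003,0,0],[0,1,0],0.01]
  ]
}}

```text
time_s: 21.25
position: [0.4417, 0.1306, 0.0624]
tool_rot: [[-0.057, 0.003, 0.998], [-0.998, -0.003, -0.057], [0.002, -1.0, 0.003]]
ft_force: [-0.0, -0.6, 2.8]
grip_width: 0.0149
```

```bash
python3 arc.py 1 1
```

```text
t 21.25 tray [-0.0305  0.0801] z 0.0624 F [-0.  -0.6  2.8] Fd -0.6 q [  1.8  25.3 102.3  -0.2  52.3  95.2] 0.0149
r 0.16122194092605988 ang 92.29299180179406
[-0.0028 -0.     -0.    ]
```

Request:
{"fn": "carry_out", "kwargs": {
  "plan": [
    [[-0.0028,0,0],[0,1,0],0.01]
  ]
}}

```text
time_s: 21.38
position: [0.4418, 0.1335, 0.0624]
tool_rot: [[-0.075, 0.003, 0.997], [-0.997, -0.002, -0.075], [0.002, -1.0, 0.003]]
ft_force: [-0.2, -0.2, 2.8]
grip_width: 0.0157
```

Request:
{"fn": "carry_out", "kwargs": {
  "plan": [
    [[-0.002,0,0],[0,0.7,0],0.01]
  ]
}}

```text
time_s: 21.5
position: [0.4419, 0.1341, 0.0623]
tool_rot: [[-0.086, 0.002, 0.996], [-0.996, -0.006, -0.086], [0.006, -1.0, 0.003]]
ft_force: [-1.5, -18.7, 5.0]
grip_width: 0.0156
```

Request:
{"fn": "carry_out", "kwargs": {
  "plan": [
    [[-0.001,0,0],[0,0.3,0],0.01]
  ]
}}

```text
time_s: 21.62
position: [0.442, 0.1342, 0.0623]
tool_rot: [[-0.091, 0.002, 0.996], [-0.996, -0.007, -0.091], [0.007, -1.0, 0.003]]
ft_force: [-1.3, -23.4, 5.6]
grip_width: 0.0152
```

Request:
{"fn": "carry_out", "kwargs": {
  "plan": [
    [[-0.001,0,0],[0,0.3,0],0.01]
  ]
}}

```text
time_s: 21.75
position: [0.442, 0.1343, 0.0623]
tool_rot: [[-0.096, 0.002, 0.995], [-0.995, -0.009, -0.096], [0.009, -1.0, 0.002]]
ft_force: [-2.8, -29.2, 6.0]
grip_width: 0.0154
```

```bash
python3 arc.py 1 1
```

```text
t 21.75 tray [-0.0268  0.0801] z 0.0623 F [ -2.8 -29.2   6. ] Fd -29.3 q [  2.5  25.5 102.   -0.7  52.5  98.4] 0.0154
r 0.1610999699459083 ang 90.983164069089
[-0.0028 -0.     -0.    ]
```

Request:
{"fn": "carry_out", "kwargs": {
  "plan": [
    [[0.0033,0,0],[0,0,0],0.01],
    [[0,0,0],[0,0,0],0.01]
  ]
}}

```text
time_s: 22.0
position: [0.442, 0.1338, 0.0624]
tool_rot: [[-0.097, 0.003, 0.995], [-0.995, -0.003, -0.097], [0.003, -1.0, 0.003]]
ft_force: [0.0, -5.0, 3.3]
grip_width: 0.015
```

Request:
{"fn": "carry_out", "kwargs": {
  "plan": [
    [[0,0,0],[0,0,0],0.028],
    [[0,0,0],[0,0,0],0.028],
    [[0,0,0],[0,0,0],0.028]
  ]
}}

```text
time_s: 22.38
position: [0.4413, 0.1344, 0.0621]
tool_rot: [[-0.097, 0.002, 0.995], [-0.995, -0.002, -0.097], [0.002, -1.0, 0.002]]
ft_force: [0.5, 0.2, 0.2]
grip_width: 0.0279
```

```bash
python3 arc.py 1 1; python3 - <<'E'
from h import *
p=env.get_image('wrist');save('w17',p['image'])
E
```

```text
t 22.38 tray [-0.0267  0.0807] z 0.0621 F [0.5 0.2 0.2] Fd 0.3 q [  2.3  25.4 102.1  -0.2  52.3  97.9] 0.0279
r 0.16175278864313616 ang 90.97262014522597
[-0.0028 -0.     -0.0001]
```

View pics/w17.png

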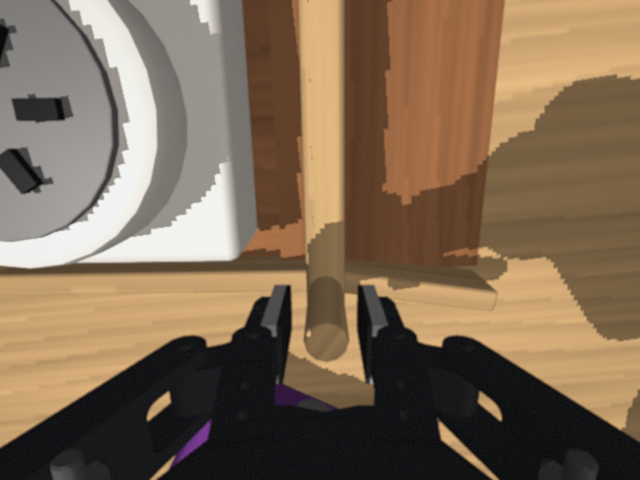

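Keeper is across behind the base and released. Now straight up, then a check.

Request:
{"fn": "carry_out", "kwargs": {
  "plan": [
    [[0,-0.02,0],[0,0,0],0.028],
    [[0,-0.03,0],[0,0,0],0.028],
    [[0,-0.04,0],[0,0,0],0.028],
    [[0,-0.05,0],[0,0,0],0.028],
    [[-0.03,-0.03,-0.04],[0,0,0],0.028],
    [[-0.03,0,-0.05],[0,0,0],0.028],
    [[0,0,0],[0,0,0],0.028]
  ]
}}

```text
time_s: 23.3
position: [0.3548, 0.2045, 0.2323]
tool_rot: [[-0.093, 0.002, 0.996], [-0.996, -0.002, -0.093], [0.002, -1.0, 0.002]]
ft_force: [1.2, -0.5, -0.7]
grip_width: 0.0281
```

```bash
python3 - <<'E'
from h import *
st()
from ov import draw
c=tw(.0762,.003);draw(P,[c[0],c[1],P[2]],'ov9',1.82)
save('sc_end',env.get_image('scene')['image'])
save('w18',env.get_image('wrist')['image'])
E
```

```text
t 23.3 tray [0.0356 0.1731] z 0.2323 F [ 1.2 -0.5 -0.7] Fd -0.4 q [ 1.340e+01  7.500e+00  9.440e+01 -1.000e-01  7.800e+01  1.088e+02] 0.0281
```

View pics/ov9scene.png

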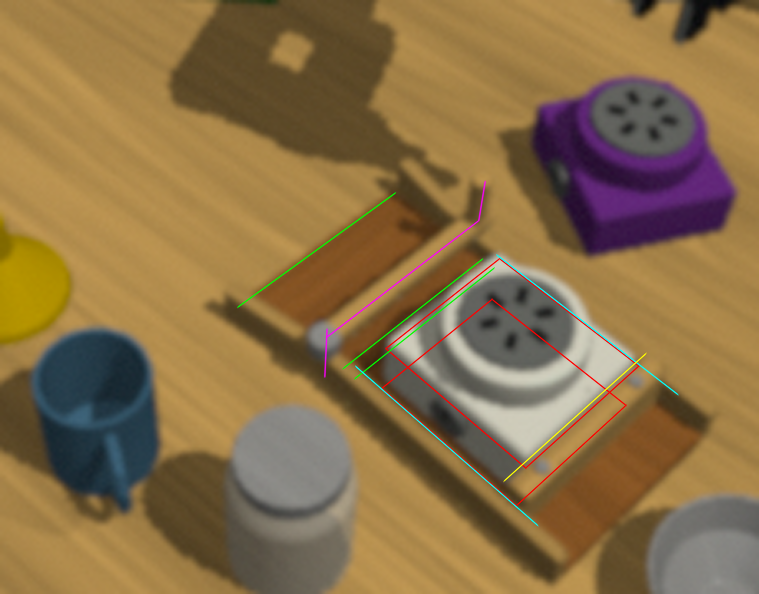

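View pics/ov9top.png

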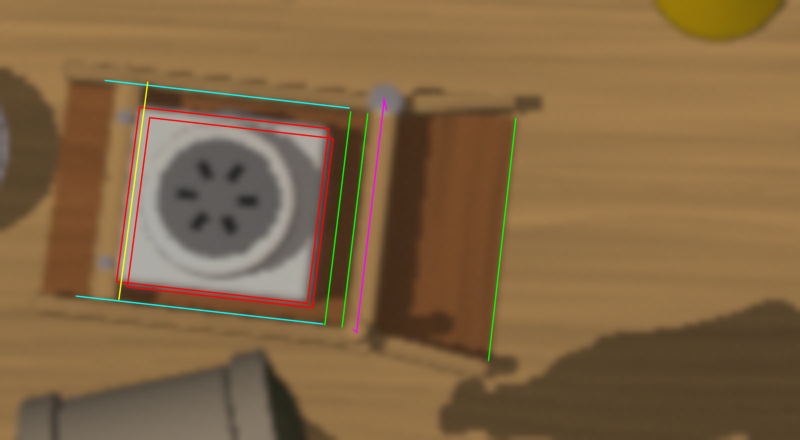

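View pics/sc_end.png

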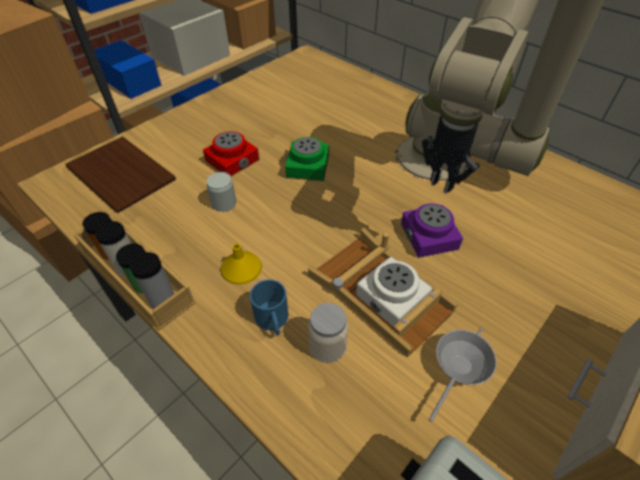

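```bash
python3 - <<'E'
from h import *
p=env.get_image('top');im=p['image'][205:290,215:330];save('tz',cv2.resize(im,None,fx=6.9,fy=6.9,interpolation=cv2.INTER_CUBIC))
E
```

```text
(no output)
```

View pics/tz.png

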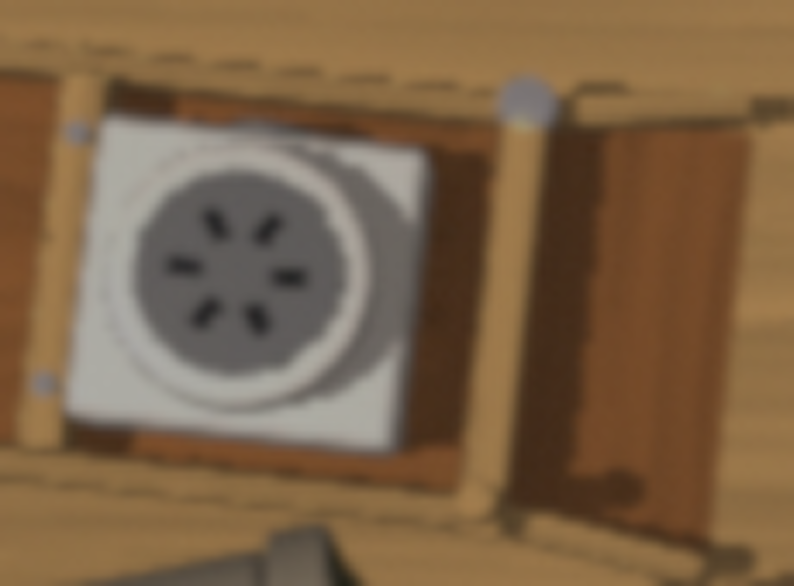

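View pics/w18.png

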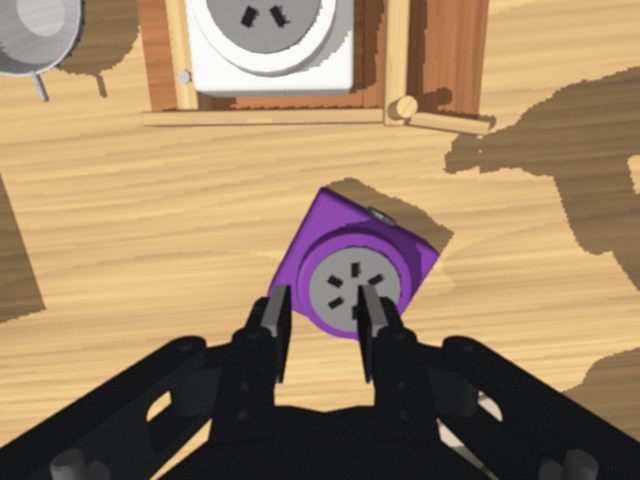

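```bash
python3 - <<'E'
from h import *
st();print(env.close_job())
E
```

```text
t 23.55 tray [0.0339 0.1695] z 0.2316 F [0.2 0.2 0.2] Fd 0.2 q [ 13.    7.7  94.2  -0.2  78.  108.7] 0.0281
the job is handed in; nothing more can be done
None
```

The white base is home in its tray against the back stop, the keeper arm is closed behind it, and the job was handed in at 23.6 s. No verdict was reported.

- **Pushing the base:** I pushed it up the ramp and over the lip with both open fingers. It touched the stop at a 13.9 N reading, and I then held it at about 12 N for roughly 0.6 s. The highest push reading was 13.9 N, though I only read the force at the end of each move, so a brief higher value in between would not show.
- **Closing the keeper:** I pinched the peg and swung the arm until it met its hard stop, where the wrist read up to 29 N, then let go and lifted clear.
- **Last pictures:** The base lies level in the tray and touches the stop. The keeper bar runs parallel to the stop and to the base's back edge. The other objects look unmoved in the scene picture.
- **Checks that disagreed:**
    - One overlay first made the keeper look a few degrees short. A closer view showed I had read its shadow as its end.
    - The tool pose put the closed arm at about 91° instead of 90°, which is within the calibration error.

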